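# Set up the drink mixer with the washed beaker

### The arm

A 6-joint arm with a two-finger parallel gripper is mounted at the origin on the work surface. World frame = base frame: x ahead of the robot, y to its left, z up, the work surface at z = 0. Lengths are in mm, angles in rad, forces in N, time in s.
With the tool pointing down it reaches from about 300 to 775 mm from the base axis. Payload 14.6 kg.
Tool frame: the origin (TCP) lies between the finger pads; the fingertips stand manip.nose_length ahead of it and the grasp point (between the pads) lies 11 mm behind it (manip.nose_length is the distance from the TCP to the fingertips, in mm); z points along the fingers, y is the line along which they close (so a half turn about z gives the same grasp; the last joint's range is limited). The gripper opens to 94 mm and grips with 3 to 60 N. Pads are 16 mm wide; open, the fingers measure 119 mm over their backs; the gripper's body (75 mm by 177 mm) begins 78 mm behind the grasp point.
Start: joints at [1.093, 0.3, 1.521, -0, 1.321, -0.067], TCP at [219.635, 504.232, 213.446] pointing down, gripper open.
Joint ranges: [-3.03, 3.03], [-0.79, 2.21], [0.23, 2.52], [-1.04, 4.18], [0, 3.07], [-2.55, 2.55]. Speed limits (rad/s): [2.22, 2.22, 2.57, 3.14, 3.14, 3.14].

### API

Orientations are given as [roll, pitch, yaw] about the fixed x, y, z axes, in that order (R = Rz(yaw) Ry(pitch) Rx(roll)).
In Python, from cell import manip, cams, job gives the robot as it stands.
- The arm moves only by the tool jog_arm, never from a script. Its argument "commands" is a list of rows, each an object of numbers: "dx", "dy", "dz": the shift along the tool's x, y, z each as a share of 40 mm, from -1 to 1; "ax", "ay", "az": the turn, a rotation vector about the tool's x, y, z each as a share of 10 degrees, from -1 to 1; "gripper": the closure, from 0 (fully open) to 1 (shut). A call has 1 to 10 rows; each row shifts and turns the commanded pose from where the row before left it, along the tool's axes as they then stand; what a row does not reach is not made up. A row lasts 1/8 s, in which the tool goes at most 62.5 mm and 10.7 degrees, less where a joint would pass 70% of its speed; a pose out of reach is approached as far as the arm can. A call with a number of a shift or a turn outside -1 to 1 is refused whole. A call with a gripper value outside its range is refused whole. The fingers move at their own pace and stop on an object; "squeeze" is the grip in N (left out, the last holds). Time passes only in rows, so rows that do not move let the fingers close. It gives the time, the measured TCP pose, the force, the opening and the grip force at its end, in the units of the state.
- manip.read_state(): the state, without advancing time (a new reading comes with each control period).
- cams.camera(name): name is "scene" or "top" or "wrist"; returns a dict with "image" (420x560x3 uint8, red, green, blue), "fx", "fy", "cx", "cy" (pixels), "world_to_cam" (4x4, takes a point from world to camera coordinates). Camera axes: x right, y down, z forward; pixel columns grow to the right and rows downward; lengths in mm; the calibration is good to about 2 mm. A picture is of the moment at which its call begins. There is no depth.
- job.sign_off(): hands the job in; it is judged then, once.
The state is a dict: "clock": time; "joints": joint angles; "qd": joint speeds; "effort": joint torques, N m; "eef_pos": TCP position; "eef_rot": TCP orientation; "wrist_force": force on the tool from outside, world axes, zero at the start; "moment": the same for the moment, N m; "finger_gap": finger opening in mm; "finger_force": force on a finger pad.
Only numpy, scipy, OpenCV 4.12 (cv2) and the standard library are available. Lean on these libraries where they do the work, as an engineer would, in place of code of your own. Each camera call takes 0.05 s, during which the arm holds its last target. There are 200 camera calls.

### The job

Get the drink mixer ready: lift the black-knobbed lever on its head all the way up to raise the whisk, take the square white beaker that is drying upside down on the rack, turn it right way up and stand it centred on the mixer's black pad, then press the lever fully down again so that the whisk sits inside the beaker. Do not ram the whisk against the beaker, and leave the other things where they are.

Things in the scene. Friction and masses are not known exactly. Their poses are not given: they have to be found in the camera images.
- beaker: square white enamel beaker with a blue rim, 60 x 60 mm outside, 100 mm tall, walls 4 mm, bottom 5 mm, about 0.2 kg. Starts upside down on the rack. Origin at the centre of its open mouth; +z points from the mouth to the closed bottom (up at the start, straight down when right way up); x and y are square to its flat sides. Standing right way up on the pad its origin is 115 mm above the counter
- mixer: red drink mixer, fixed to the counter. Origin on the counter, under the pad's centre; its open front faces its -x (roughly the rack), its column (44 mm wide) stands at x = 77 to 113 mm. Base plate 15 mm thick, from x = -65 to 135 mm and 130 mm wide. Head: 76 mm wide, from x = -34 to 120 mm, underside 185 mm and top 265 mm above the counter: reach beneath it tilted, from the front
- mixer_pad (a point): centre of the 66 mm square black pad on the base plate, 15 mm above the counter, straight below the whisk; axes as the mixer's
- whisk: vertical mixing spindle, 10 mm thick with a black disc 26 mm across and 12 mm high at its end; the origin is the underside of the disc. The lever moves it: 65 mm above the counter with the lever down, 155 mm with the lever up (75 mm per rad)
- lever (a joint): lever angle in rad: 0 fully down (stop), 1.2 fully up (stop); stiff, stays where it is left. It turns about a level axis along the mixer's y
- lever_knob (a point): centre of the lever's black knob, a disc 28 mm across and 22 mm wide along the mixer's y, 115 mm from the pivot; with the lever down it lies towards the mixer's front, 0.36 rad below the pivot's level. Its flat ends can be pinched from above
- lever_pivot (a point): pivot of the lever on the mixer's -y side, 235 mm above the counter (20 mm behind and 54 mm to the -y side of the whisk); axes as the mixer's
- rack: roll-out drying rack, 372 x 420 mm: steel rods along its x, 24 mm apart, tops 12 mm above the counter; fixed. Origin on the counter under its centre
- saucer: white saucer, 116 mm across, 18 mm high, on the rack; leave it. Origin under its centre
- glass: clear glass, upside down on the rack, 66 mm across, 80 mm high; leave it. Origin under its centre
- spoon: steel spoon with a wooden handle, 170 mm, on the rack; leave it. Lies along its x
- mug: blue mug, 80 mm across, 90 mm high, on the counter; leave it. Origin under its centre
- soap: brown soap bottle, 60 mm across, 160 mm high; leave it. Origin under its centre
- brush: dish brush, 200 mm, on the counter; leave it. Lies along its x
Mind the look-alikes: they are no part of the job. What is shaped like the beaker but green, orange or pink is not meant.

How it is judged (in metres and radians):
On the way, in this order (a step that is already met when the one before it is completed fails the run):
1. the lever is all the way up (over 1.05 of 1.2 rad) (value of joint lever above 1.05 rad), for 0.2 s.
2. the beaker stands right way up on the pad, centred within 12 mm, with the lever still up (over 0.7 rad) (angle between beaker's own z axis and vertical above 3.05 rad and horizontal distance between beaker and mixer_pad below 0.012 m and height (world z) of beaker between 0.109 and 0.121 m and linear speed of beaker below 0.02 m/s and value of joint lever above 0.7 rad), for 0.2 s.
At the end, for the whole second after the job is handed in: The lever is fully down (within 0.1 rad of its stop), and the beaker stands at rest, right way up (within 5 degrees), on the mixer's pad, its centre within 12 mm of the pad's centre, with the whisk inside it (value of joint lever below 0.1 rad and angle between beaker's own z axis and vertical above 3.05 rad and horizontal distance between beaker and mixer_pad below 0.012 m and height (world z) of beaker between 0.109 and 0.121 m and linear speed of beaker below 0.02 m/s); the robot touches nothing.
It fails at once if the whisk is rammed against the beaker (over 15 N) (contact force between beaker and whisk above 15 N).
It fails at once if one of the other things on the rack or counter is pushed more than 40 mm away or knocked over (distance of any of saucer, glass, spoon, mug, soap, brush from where it was at the start of the episode above 0.04 m or angle between any of glass, mug, soap, saucer's own z axis and vertical above 0.6 rad).
It also fails if it takes over 72 s, if anything falls off the work surface, if the arm or the gripper's body presses on something with over 40 N, if the wrist force passes 120 N, or if a joint passes its speed limit or range.

## Working session

There is one attempt and no reset: what is moved stays moved. The work goes in short steps, Python scripts to look and compute and a tool call to move; the robot and the scene stay as the last step left them, time stands still between calls to the robot, and variables do not carry over. Pictures are saved under pics/ and viewed, at most 10 in all, crops included, and the job is handed in when it is done.

Besides the shell and the picture viewer there is one more tool, called as name([rows], argument=value, ...), one row to a line, values as JSON. jog_arm: Moves the arm, as the interface text tells. Shift numbers are shares of 40 mm and turn numbers shares of 10 degrees, none past 1 either way. Its arguments: {"type":"object","properties":{"commands":{"type":"array"},"squeeze":{"type":"number"}},"required":["commands"]}

```bash
mkdir -p pics; ls
python3 - <<'E'
from cell import manip,cams
import cv2,numpy as np
print(manip.read_state(), manip.nose_length)
for n in("scene","top"):
    c=cams.camera(n);cv2.imwrite(f"pics/{n}0.png",c["image"][:,:,::-1]);np.save(f"pics/{n}0.npy",{k:c[k] for k in c},allow_pickle=True)
    print(n,c["fx"],c["fy"],c["cx"],c["cy"],np.round(c["world_to_cam"],3).tolist())
E
```

```text
pics
{'clock': 0.0, 'joints': array([ 1.09341561e+00,  3.00439176e-01,  1.52158446e+00, -1.74210387e-05,
        1.32069434e+00, -6.65973923e-02]), 'qd': array([ 0.00137685,  0.00108623,  0.00074925, -0.00013819, -0.00116859,
        0.00052358]), 'effort': array([-1.48707895e-03, -5.31819069e+01, -3.52727044e+01,  7.07728160e-02,
        2.44903058e-02, -1.03759503e-04]), 'eef_pos': array([219.51873573, 504.01621529, 212.90240714]), 'eef_rot': array([-3.14046870e+00, -5.80513837e-05,  2.73081362e+00]), 'wrist_force': array([ 0.50347637, -0.30950632, -0.55931733]), 'moment': array([ 0.00345045,  0.05667006, -0.03015328]), 'finger_force': 0.0, 'finger_gap': 93.75047291091292} 8.0
scene 452.12390898063535 452.12390898063535 277.40514889930785 209.94787863168 [[0.269, 0.963, -0.006, -125.676], [0.816, -0.232, -0.529, -348.959], [-0.511, 0.138, -0.848, 1913.978], [0.0, 0.0, 0.0, 1.0]]
top 478.8796020652761 478.8796020652761 270.8039189848981 198.0553280287172 [[-0.028, -1.0, -0.012, 14.772], [-0.995, 0.029, -0.099, 529.488], [0.1, 0.01, -0.995, 1505.911], [0.0, 0.0, 0.0, 1.0]]
```

View pics/scene0.png

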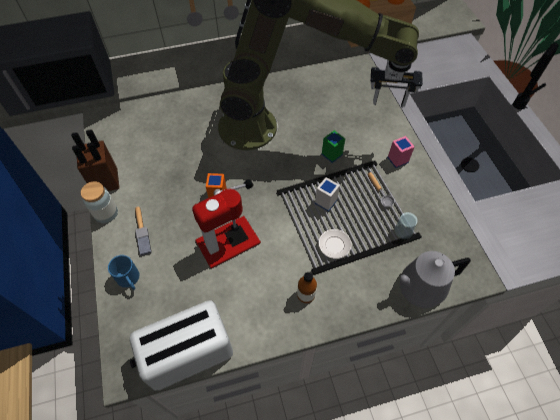

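View pics/top0.png

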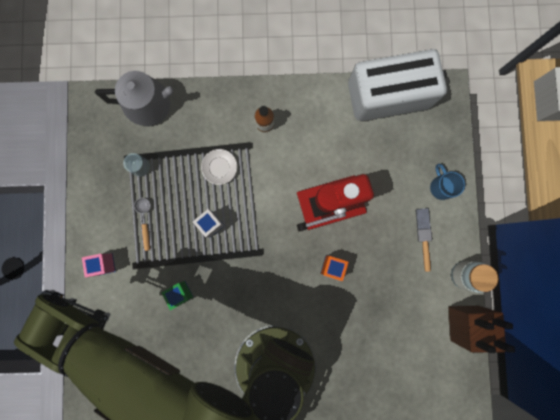

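The scene image shows the mixer at about (228,225) with its lever knob at (249,184), and the rack at (350,215). In the top view the beaker-like candidates are white on the rack (207,223), green (176,295), orange (335,268) and pink (94,265). Only the white one on the rack fits the description. I'll enlarge to confirm it and measure.

Run:
```python
import cv2
a=cv2.imread("pics/top0.png");b=cv2.imread("pics/scene0.png")
t=cv2.resize(a[165:265,180:380],None,fx=4,fy=4,interpolation=cv2.INTER_CUBIC)
cv2.imwrite("pics/topc.png",t)
cv2.imwrite("pics/scc.png",cv2.resize(b[160:280,185:345],None,fx=5,fy=5,interpolation=cv2.INTER_CUBIC))
```

```text
(no output)
```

View pics/topc.png

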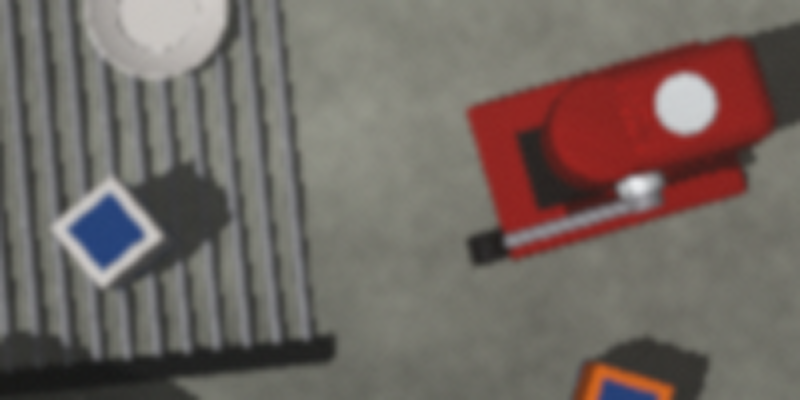

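View pics/scc.png

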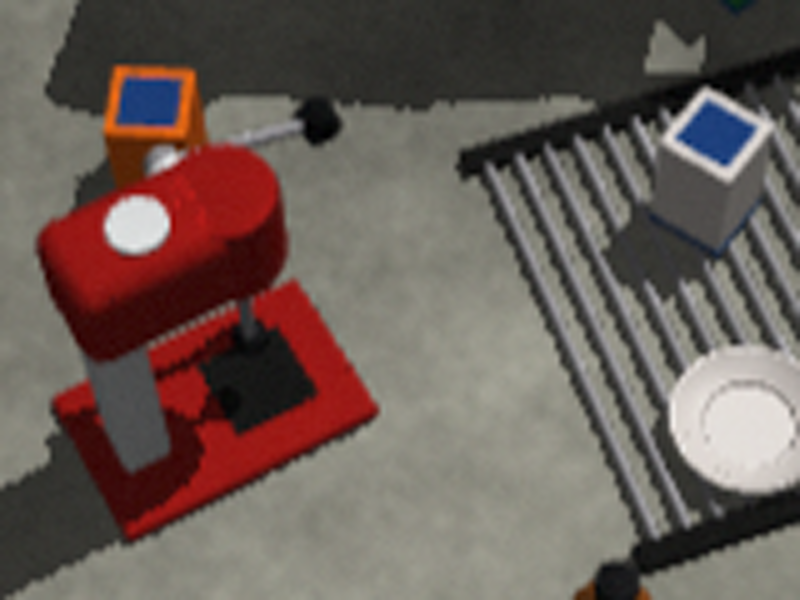

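The crops confirm it: the white beaker stands with its blue rim down on the rods, and the others are coloured look-alikes. The lever is down with its knob at topc (488,247) and scc (319,121). Now I'll fit poses from both views.

```bash
cat > h.py <<'E'
import numpy as np
from scipy.optimize import least_squares
from scipy.spatial.transform import Rotation as R
def proj(c,P):
    P=np.atleast_2d(P);q=P@c["world_to_cam"][:3,:3].T+c["world_to_cam"][:3,3]
    return np.c_[c["fx"]*q[:,0]/q[:,2]+c["cx"],c["fy"]*q[:,1]/q[:,2]+c["cy"]]
def place(p,L): 
    return np.c_[R.from_euler('z',p[2]).apply(L)[:,:2]+p[:2],np.array(L)[:,2]]
def fit(obs,p0):
    f=lambda p:np.concatenate([(proj(c,place(p,L))-uv).ravel() for c,L,uv in obs])
    s=least_squares(f,p0,x_scale=[100,100,1],loss='soft_l1');return s.x,f(s.x)
E
python3 - <<'E'
from h import *
T=np.load("pics/top0.npy",allow_pickle=True).item();S=np.load("pics/scene0.npy",allow_pickle=True).item()
t=lambda *a:np.array(a)/4+[180,165]-.375
s=lambda *a:np.array(a)/5+[185,160]-.4
b=30.
# beaker corners: a=far(+x world..) order consistent around
L=[[b,b,112],[b,-b,112],[-b,-b,112],[-b,b,112]]
p,r=fit([(T,L,t((108,175),(163,235),(103,289),(51,229))),(S,L,s((728,180),(659,142),(707,86),(775,128))),],[500,200,.78])
print("beaker",p,np.round(r,1))
F=[[-65,65,15],[-65,-65,15],[135,-65,15]]
G=[[-65,-65,15],[-65,65,15],[135,65,15],[135,-65,15]]
p,r=fit([(T,F,t((468,107),(515,260),(745,190))),(S,G,s((293,280),(378,410),(128,540),(52,405)))],[500,-200,-1.4])
print("mixer",p,np.round(r,1))
k=[20-115*np.cos(.36),-54,235-115*np.sin(.36)]
for yy in (-54,-66,-75):
    k[1]=yy;K=place(p,[k]);print(K,proj(T,K),t((488,247)),proj(S,K),s((319,121)))
for nm,uvT,uvS in (("saucer",(219,167),(335,245)),("glass",(133,163),(408,222)),("spoon",(144,225),(380,190)),("soap",(264,118),(307,290))):
    f=lambda q:np.r_[(proj(T,[[q[0],q[1],15]])[0]-uvT)]
    print(nm,least_squares(f,[500,200]).x)
E
```

```text
beaker [452.12290236 194.22078447  -0.88287124] [ 1.1  0.3  0.2  0.3  0.  -0.   0.2 -0.1  1.1  0.5  0.5  0.1 -0.2  0.1
  0.5 -0.6]
mixer [ 505.32197966 -163.64211107   -1.30873064] [-0.1 -0.4  0.   0.   2.2 -0.3  0.5 -0.8  0.9 -0.   0.3  0.4 -0.6 -1.3]
[[430.46333951 -92.99599306 194.48846317]] [[303.77799548 226.09330403]] [[301.625 226.375]] [[247.4677506  186.39263056]] [[248.4 183.8]]
[[418.87305707 -96.10490814 194.48846317]] [[305.02124178 230.16532216]] [[301.625 226.375]] [[245.75840987 183.88070587]] [[248.4 183.8]]
[[410.18034525 -98.43659446 194.48846317]] [[305.9551073  233.22402203]] [[301.625 226.375]] [[244.4844836  182.00863506]] [[248.4 183.8]]
saucer [637.13912902 165.18025384]
glass [658.75890047 445.55975722]
spoon [455.69240782 409.9129638 ]
soap [795.23327778  14.66445185]
```

```bash
cat >> h.py <<'E'
def tri(obs,p0=(450,-90,200)):
    s=least_squares(lambda q:np.concatenate([(proj(c,[q])[0]-uv) for c,uv in obs]),p0);return s.x,s.fun
def rot(a_az,a_el,y_az=None,flip=1):
    """tool z with azimuth/elevation (deg); tool y horizontal at y_az if given (z down), else z-perp horizontal"""
    a,e=np.radians([a_az,a_el]);z=np.array([np.cos(e)*np.cos(a),np.cos(e)*np.sin(a),np.sin(e)])
    y=flip*np.array([-np.sin(a),np.cos(a),0]);return R.from_matrix(np.c_[np.cross(y,z),y,z])
def st():
    from cell import manip
    import json
    s=manip.read_state();d={k:np.array(s[k]).tolist() for k in("joints","eef_pos","eef_rot")}
    open("log.jsonl","a").write(json.dumps(d)+"\n");return s
def plan(way,s=None,start=None):
    """way: list of (pos,R or None,nrows). prints rows of shares"""
    if start is None:
        s=s or st();p=np.array(s["eef_pos"]);r=R.from_euler('xyz',s["eef_rot"])
    else: p,r=start
    p=np.array(p,float)
    for tp,tr,n in way:
        tr=tr or r;tp=np.array(tp,float);p0=p.copy();rv=(r.inv()*tr).as_rotvec();r0=r
        for i in range(1,n+1):
            d=np.round(r.inv().apply(p0+(tp-p0)*i/n-p)/40,2)
            w=np.round((r.inv()*(r0*R.from_rotvec(rv*i/n))).as_rotvec()/np.radians(10),2)
            print("{"+",".join(f'"{k}":{v+0:g}' for k,v in zip(("dx","dy","dz","ax","ay","az"),[*d,*w]) if v)+"}",end="," if i<n else "\n")
            p=p+r.apply(d*40);r=r*R.from_rotvec(w*np.radians(10))
    return p,r
E
python3 - <<'E'
from h import *
T=np.load("pics/top0.npy",allow_pickle=True).item();S=np.load("pics/scene0.npy",allow_pickle=True).item()
t=lambda *a:np.array(a)/4+[180,165]-.375
s=lambda *a:np.array(a)/5+[185,160]-.4
print("knob",tri([(T,t((488,248))[0]),(S,s((319,121))[0])]))
k=[20-115*np.cos(.36),-54,235-115*np.sin(.36)]
F=[[-65,65,15],[-65,-65,15]]
G=[[-65,-65,15],[-65,65,15],[135,65,15],[135,-65,15],[33,-33,15],[-33,-33,15],[-33,33,15],[33,33,15],k]
uv=s((293,280),(378,410),(128,540),(52,405),(200,362),(275,330),(317,388),(238,433),(319,121))
p,r=fit([(T,F+[k],t((468,107),(515,260),(488,248))),(S,G,uv)],[500,-160,-1.3])
print("mixer",p,np.round(r,1)); print(place(p,[k]))
p,r=fit([(T,F,t((468,107),(515,260))),(S,G[:8],uv[:8])],[500,-160,-1.3]);print("nok",p,np.round(r,1))
K=place(p,[k])[0]
s0=st();p0=s0["eef_pos"]
# tool down with y at azimuth 15: a_el=-90 with a_az=-75 -> y az 15
plan([([330,190,330],None,10),([430,-93,330],rot(-75,-90),8)],s0)
E
```

```text
knob (array([428.53663465, -87.26371193, 204.74769336]), array([ 0.33906117,  0.06284164,  0.41034073, -0.01096133]))
mixer [ 503.72606161 -163.25004547   -1.31431699] [-0.1 -0.  -0.2  0.5  1.9 -0.1  0.6 -1.2  0.8 -0.3  0.1 -0.2 -0.6 -1.9
 -0.6  0.8  0.6 -0.9  0.8  1.3  0.2  0.7 -0.8  2.3]
[[429.2632412  -92.18684564 194.48846317]]
nok [ 504.40315034 -164.1902627    -1.30670435] [ 0.1 -0.   0.3  0.4  0.2 -1.   0.7 -0.2  0.1  0.2 -0.8 -1.4 -0.9  1.1
  0.3 -0.7  0.6  1.4  0.1  0.9]
{"dx":-0.57,"dy":-0.61,"dz":-0.29},{"dx":-0.56,"dy":-0.61,"dz":-0.29},{"dx":-0.57,"dy":-0.61,"dz":-0.3},{"dx":-0.57,"dy":-0.61,"dz":-0.29},{"dx":-0.56,"dy":-0.61,"dz":-0.29},{"dx":-0.57,"dy":-0.61,"dz":-0.29},{"dx":-0.57,"dy":-0.61,"dz":-0.29},{"dx":-0.56,"dy":-0.61,"dz":-0.3},{"dx":-0.57,"dy":-0.61,"dz":-0.29},{"dx":-0.57,"dy":-0.61,"dz":-0.29}
{"dx":-0.64,"dy":-0.69,"az":0.64},{"dx":-0.71,"dy":-0.61,"az":0.65},{"dx":-0.78,"dy":-0.52,"az":0.64},{"dx":-0.83,"dy":-0.44,"az":0.64},{"dx":-0.87,"dy":-0.34,"az":0.65},{"dx":-0.91,"dy":-0.24,"az":0.64},{"dx":-0.92,"dy":-0.14,"az":0.64},{"dx":-0.94,"dy":-0.03,"dz":0.01,"az":0.65}
```

jog_arm([
  {"dx": -0.57, "dy": -0.61, "dz": -0.29, "gripper": 0.4},
  {"dx": -0.57, "dy": -0.61, "dz": -0.29},
  {"dx": -0.57, "dy": -0.61, "dz": -0.29},
  {"dx": -0.57, "dy": -0.61, "dz": -0.29},
  {"dx": -0.57, "dy": -0.61, "dz": -0.29},
  {"dx": -0.57, "dy": -0.61, "dz": -0.29},
  {"dx": -0.57, "dy": -0.61, "dz": -0.29},
  {"dx": -0.57, "dy": -0.61, "dz": -0.29},
  {"dx": -0.57, "dy": -0.61, "dz": -0.29},
  {"dx": -0.57, "dy": -0.61, "dz": -0.29},
])

```text
schema error: expected keys dx, dy, dz, ax, ay, az, gripper
```

Run:
```python
from h import *
s=st();print(s["joints"],s["eef_pos"],s["finger_gap"])
plan([([429,-92,310],rot(-75,-90),8)],s)
```

```text
[ 1.09343452e+00  3.00380584e-01  1.52153111e+00 -6.45583117e-06
  1.32070233e+00 -6.65772477e-02] [219.51612369 504.03980712 212.95711804] 94.14546814080556
{"dx":-1.34,"dy":-1.45,"dz":-0.3,"az":0.64},{"dx":-1.5,"dy":-1.28,"dz":-0.3,"az":0.65},{"dx":-1.63,"dy":-1.11,"dz":-0.31,"az":0.64},{"dx":-1.75,"dy":-0.92,"dz":-0.3,"az":0.64},{"dx":-1.84,"dy":-0.72,"dz":-0.3,"az":0.65},{"dx":-1.91,"dy":-0.51,"dz":-0.3,"az":0.64},{"dx":-1.95,"dy":-0.3,"dz":-0.3,"az":0.64},{"dx":-1.97,"dy":-0.07,"dz":-0.3,"az":0.65}
```

Run:
```python
s=open("h.py").read()
s=s.replace('''[*d,*w]) if v)+"}"''','''[*d,*w]))+f',"gripper":{g}'+"}"''').replace('def plan(way,s=None,start=None):','def plan(way,s=None,start=None,g=0.4):')
open("h.py","w").write(s)
```

jog_arm([
  {"dx": -0.57, "dy": -0.61, "dz": -0.29, "ax": 0, "ay": 0, "az": 0, "gripper": 0.4},
  {"dx": -0.57, "dy": -0.61, "dz": -0.29, "ax": 0, "ay": 0, "az": 0, "gripper": 0.4},
  {"dx": -0.57, "dy": -0.61, "dz": -0.29, "ax": 0, "ay": 0, "az": 0, "gripper": 0.4},
  {"dx": -0.57, "dy": -0.61, "dz": -0.29, "ax": 0, "ay": 0, "az": 0, "gripper": 0.4},
  {"dx": -0.57, "dy": -0.61, "dz": -0.29, "ax": 0, "ay": 0, "az": 0, "gripper": 0.4},
  {"dx": -0.57, "dy": -0.61, "dz": -0.29, "ax": 0, "ay": 0, "az": 0, "gripper": 0.4},
  {"dx": -0.57, "dy": -0.61, "dz": -0.29, "ax": 0, "ay": 0, "az": 0, "gripper": 0.4},
  {"dx": -0.57, "dy": -0.61, "dz": -0.29, "ax": 0, "ay": 0, "az": 0, "gripper": 0.4},
  {"dx": -0.57, "dy": -0.61, "dz": -0.29, "ax": 0, "ay": 0, "az": 0, "gripper": 0.4},
  {"dx": -0.57, "dy": -0.61, "dz": -0.29, "ax": 0, "ay": 0, "az": 0, "gripper": 0.4},
])

```text
clock: 1.35
eef_pos: [331.3, 188.4, 329.7]
eef_rot: [-3.141, -0.0, 2.731]
wrist_force: [-0.8, 1.0, 0.2]
finger_gap: 56.5
finger_force: 0.0
```

Run:
```python
from h import *
s=st();print(s["joints"],s["eef_pos"],s["finger_gap"])
plan([([429,-92,300],rot(-75,-90),9)],s)
```

```text
[ 4.20875165e-01 -1.59512579e-01  1.74547647e+00  9.88445315e-06
  1.55584613e+00 -7.39221988e-01] [331.32919827 188.4127043  329.69719033] 56.54153030487446
{"dx":-0.56,"dy":-0.61,"dz":0.08,"ax":0,"ay":0,"az":0.57,"gripper":0.4},{"dx":-0.62,"dy":-0.54,"dz":0.08,"ax":0,"ay":0,"az":0.57,"gripper":0.4},{"dx":-0.67,"dy":-0.49,"dz":0.09,"ax":0,"ay":0,"az":0.58,"gripper":0.4},{"dx":-0.71,"dy":-0.41,"dz":0.08,"ax":0,"ay":0,"az":0.57,"gripper":0.4},{"dx":-0.75,"dy":-0.34,"dz":0.08,"ax":0,"ay":0,"az":0.57,"gripper":0.4},{"dx":-0.78,"dy":-0.26,"dz":0.08,"ax":0,"ay":0,"az":0.57,"gripper":0.4},{"dx":-0.81,"dy":-0.19,"dz":0.09,"ax":0,"ay":0,"az":0.57,"gripper":0.4},{"dx":-0.81,"dy":-0.1,"dz":0.08,"ax":0,"ay":0,"az":0.57,"gripper":0.4},{"dx":-0.83,"dy":-0.03,"dz":0.08,"ax":0,"ay":0,"az":0.58,"gripper":0.4}
```

jog_arm([
  {"dx": -0.56, "dy": -0.61, "dz": 0.08, "ax": 0, "ay": 0, "az": 0.57, "gripper": 0.4},
  {"dx": -0.62, "dy": -0.54, "dz": 0.08, "ax": 0, "ay": 0, "az": 0.57, "gripper": 0.4},
  {"dx": -0.67, "dy": -0.49, "dz": 0.09, "ax": 0, "ay": 0, "az": 0.58, "gripper": 0.4},
  {"dx": -0.71, "dy": -0.41, "dz": 0.08, "ax": 0, "ay": 0, "az": 0.57, "gripper": 0.4},
  {"dx": -0.75, "dy": -0.34, "dz": 0.08, "ax": 0, "ay": 0, "az": 0.57, "gripper": 0.4},
  {"dx": -0.78, "dy": -0.26, "dz": 0.08, "ax": 0, "ay": 0, "az": 0.57, "gripper": 0.4},
  {"dx": -0.81, "dy": -0.19, "dz": 0.09, "ax": 0, "ay": 0, "az": 0.57, "gripper": 0.4},
  {"dx": -0.81, "dy": -0.1, "dz": 0.08, "ax": 0, "ay": 0, "az": 0.57, "gripper": 0.4},
  {"dx": -0.83, "dy": -0.03, "dz": 0.08, "ax": 0, "ay": 0, "az": 0.58, "gripper": 0.4},
])

```text
clock: 2.48
eef_pos: [428.9, -92.1, 299.5]
eef_rot: [-3.141, -0.0, 1.829]
wrist_force: [1.4, -0.0, 0.4]
finger_gap: 56.4
finger_force: 0.0
```

Run:
```python
from h import *
from cell import cams
import cv2
s=st();print(s["joints"],s["eef_pos"],s["eef_rot"])
c=cams.camera("wrist");np.save("pics/w1.npy",c,allow_pickle=True)
im=c["image"][:,:,::-1].copy()
for q in ([429,-92,200],[428.5,-87,204]):
    u=proj(c,[q])[0];print(u);cv2.circle(im,tuple(int(v) for v in u),3,(0,255,0),-1)
cv2.imwrite("pics/w1.png",im)
```

```text
[-2.95046533e-01 -1.02715156e-02  1.67616242e+00  6.81690053e-06
  1.47608487e+00 -5.52810955e-01] [428.89086076 -92.09241886 299.53671697] [-3.14127016e+00 -2.06945108e-04  1.82856007e+00]
[276.37126351 217.50589874]
[277.29223253 213.46213853]
```

View pics/w1.png

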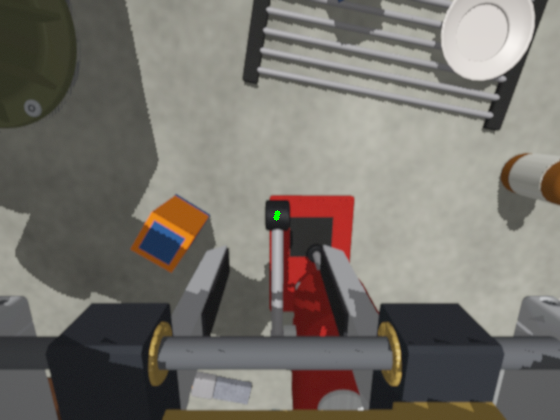

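The wrist view shows the knob at (278,214), matching the predicted point. The base's front corners are at (270,196) and (353,196), and the pad's front corners at (289,218) and (332,218).

Run:
```python
from h import *
T=np.load("pics/top0.npy",allow_pickle=True).item();S=np.load("pics/scene0.npy",allow_pickle=True).item();W=np.load("pics/w1.npy",allow_pickle=True).item()
t=lambda *a:np.array(a)/4+[180,165]-.375
s=lambda *a:np.array(a)/5+[185,160]-.4
F=[[-65,65,15],[-65,-65,15]]
G=[[-65,-65,15],[-65,65,15],[135,65,15],[135,-65,15],[33,-33,15],[-33,-33,15],[-33,33,15],[33,33,15]]
uv=s((293,280),(378,410),(128,540),(52,405),(200,362),(275,330),(317,388),(238,433))
wl=[[-65,-65,15],[-65,65,15],[-33,-33,15],[-33,33,15]]
wo=(W,wl,np.array([(270,196),(353,196),(289,218),(332,218.)]))
p,r=fit([(T,F,t((468,107),(515,260))),(S,G,uv),wo],[500,-160,-1.3]);print("mixer",p,np.round(r,1))
print("wrist only",fit([wo],p))
kt=tri([(T,t((488,248))[0]),(S,s((319,121))[0]),(W,np.array([278,214.]))]);print("knob",kt)
d=place([0,0,-p[2]],[kt[0]-[p[0],p[1],0]]);print("knob in mixer",d)
K=kt[0]; tcp=[K[0],K[1],K[2]-11+2]
print(tcp); plan([(tcp,rot(np.degrees(p[2]),-90),4)],st())
```

```text
mixer [ 503.42285883 -163.836279     -1.30849598] [ 0.   0.2  0.1  0.6  0.3 -1.2  0.7 -0.5  0.1 -0.1 -0.8 -1.7 -0.8  0.8
  0.3 -0.9  0.7  1.2  0.1  0.6 -2.1  1.2  1.8  0.8  0.1 -0.4  0.4 -0.6]
wrist only (array([ 502.78110068, -163.64281125,   -1.31438826]), array([-2.1948829 ,  0.70094483,  1.68001008,  0.84450844, -0.11674089,
       -0.7752554 ,  0.16981282, -0.70301379]))
knob (array([429.07259759, -87.03995916, 205.17199665]), array([ 0.26063137, -0.13204258,  0.50601446,  0.02685834, -0.08560777,
        0.02525282]))
knob in mixer [[-93.44882081 -51.89367955 205.17199665]]
[np.float64(429.0725975883551), np.float64(-87.03995915704073), np.float64(196.17199664971275)]
{"dx":0.05,"dy":0.01,"dz":0.64,"ax":0,"ay":0,"az":-0.02,"gripper":0.4},{"dx":0.04,"dy":0.01,"dz":0.64,"ax":0,"ay":0,"az":-0.01,"gripper":0.4},{"dx":0.05,"dy":0.01,"dz":0.64,"ax":-0.01,"ay":0,"az":-0.02,"gripper":0.4},{"dx":0.04,"dy":0.01,"dz":0.65,"ax":0,"ay":0,"az":-0.01,"gripper":0.4}
```

jog_arm([
  {"dx": 0.05, "dy": 0.01, "dz": 0.65, "ax": 0, "ay": 0, "az": 0, "gripper": 0.4},
  {"dx": 0.05, "dy": 0.01, "dz": 0.65, "ax": 0, "ay": 0, "az": 0, "gripper": 0.4},
  {"dx": 0.05, "dy": 0.01, "dz": 0.65, "ax": 0, "ay": 0, "az": 0, "gripper": 0.4},
  {"dx": 0.05, "dy": 0.01, "dz": 0.65, "ax": 0, "ay": 0, "az": 0, "gripper": 0.4},
  {"dx": 0, "dy": 0, "dz": 0, "ax": 0, "ay": 0, "az": 0, "gripper": 1},
  {"dx": 0, "dy": 0, "dz": 0, "ax": 0, "ay": 0, "az": 0, "gripper": 1},
  {"dx": 0, "dy": 0, "dz": 0, "ax": 0, "ay": 0, "az": 0, "gripper": 1},
  {"dx": 0, "dy": 0, "dz": 0, "ax": 0, "ay": 0, "az": 0, "gripper": 1},
], squeeze=30)

```text
clock: 3.52
eef_pos: [428.8, -82.9, 196.6]
eef_rot: [3.14, 0.001, 1.832]
wrist_force: [2.7, 1.6, 1.1]
finger_gap: 22.1
finger_force: 30.0
```

Run:
```python
from h import *
s=st();print(s["joints"],s["eef_pos"],s["finger_gap"],s["finger_force"],s["wrist_force"])
M=[503.4,-163.8,-1.3085]
p=np.array(s["eef_pos"]);g=p+[0,0,11]
k=place([0,0,-M[2]],[g-[M[0],M[1],0]])[0];print("grip in mixer",k)
th0=np.arctan2(k[2]-235,20-k[0]);rr=np.hypot(k[2]-235,20-k[0]);print(th0,rr)
way=[]
for th in np.linspace(th0,.84+.02,11)[1:]:
    q=place(M,[[20-rr*np.cos(th),k[1],235+rr*np.sin(th)]])[0]-[0,0,11]
    way.append((q,None,1))
plan(way,s,g=1)
```

```text
[-2.75188007e-01  5.97653450e-02  1.84525314e+00  3.67152197e-04
  1.23467643e+00 -5.36326774e-01] [428.75391294 -82.93381543 196.57586032] 22.122559636311877 30.001484155654907 [2.65791826 1.64538434 1.11464514]
grip in mixer [-97.45598289 -51.12445128 207.57586032]
-0.22937519499210954 120.61505442804228
{"dx":0.06,"dy":0,"dz":-0.32,"ax":0,"ay":0,"az":0,"gripper":1}
{"dx":0.02,"dy":0,"dz":-0.33,"ax":0,"ay":0,"az":0,"gripper":1}
{"dx":-0.02,"dy":0,"dz":-0.33,"ax":0,"ay":0,"az":0,"gripper":1}
{"dx":-0.05,"dy":0,"dz":-0.32,"ax":0,"ay":0,"az":0,"gripper":1}
{"dx":-0.08,"dy":0,"dz":-0.32,"ax":0,"ay":0,"az":0,"gripper":1}
{"dx":-0.12,"dy":0,"dz":-0.31,"ax":0,"ay":0,"az":0,"gripper":1}
{"dx":-0.15,"dy":0,"dz":-0.29,"ax":0,"ay":0,"az":0,"gripper":1}
{"dx":-0.18,"dy":0.01,"dz":-0.27,"ax":0,"ay":0,"az":0,"gripper":1}
{"dx":-0.21,"dy":0,"dz":-0.25,"ax":0,"ay":0,"az":0,"gripper":1}
{"dx":-0.24,"dy":0,"dz":-0.23,"ax":0,"ay":0,"az":0,"gripper":1}
```

jog_arm([
  {"dx": 0.06, "dy": 0, "dz": -0.32, "ax": 0, "ay": 0, "az": 0, "gripper": 1},
  {"dx": 0.02, "dy": 0, "dz": -0.33, "ax": 0, "ay": 0, "az": 0, "gripper": 1},
  {"dx": -0.02, "dy": 0, "dz": -0.33, "ax": 0, "ay": 0, "az": 0, "gripper": 1},
  {"dx": -0.05, "dy": 0, "dz": -0.32, "ax": 0, "ay": 0, "az": 0, "gripper": 1},
  {"dx": -0.08, "dy": 0, "dz": -0.32, "ax": 0, "ay": 0, "az": 0, "gripper": 1},
])

```text
clock: 4.15
eef_pos: [429.3, -85.3, 260.9]
eef_rot: [3.141, -0.001, 1.832]
wrist_force: [7.3, -0.1, -7.6]
finger_gap: 21.8
finger_force: 30.0
```

jog_arm([
  {"dx": -0.12, "dy": 0, "dz": -0.31, "ax": 0, "ay": 0, "az": 0, "gripper": 1},
  {"dx": -0.15, "dy": 0, "dz": -0.29, "ax": 0, "ay": 0, "az": 0, "gripper": 1},
  {"dx": -0.18, "dy": 0, "dz": -0.27, "ax": 0, "ay": 0, "az": 0, "gripper": 1},
  {"dx": -0.21, "dy": 0, "dz": -0.25, "ax": 0, "ay": 0, "az": 0, "gripper": 1},
])

```text
clock: 4.65
eef_pos: [435.8, -110.6, 305.4]
eef_rot: [3.142, -0.002, 1.832]
wrist_force: [4.7, 2.9, -7.3]
finger_gap: 21.6
finger_force: 30.0
```

jog_arm([
  {"dx": -0.24, "dy": 0, "dz": -0.23, "ax": 0, "ay": 0, "az": 0, "gripper": 1},
  {"dx": -0.04, "dy": 0, "dz": -0.05, "ax": 0, "ay": 0, "az": 0, "gripper": 1},
  {"dx": 0, "dy": 0, "dz": 0, "ax": 0, "ay": 0, "az": 0, "gripper": 1},
])

```text
clock: 5.03
eef_pos: [438.8, -121.9, 316.5]
eef_rot: [3.141, 0.0, 1.832]
wrist_force: [6.0, 0.1, -4.7]
finger_gap: 21.4
finger_force: 30.0
```

Run:
```python
from h import *
s=st();print(s["joints"],s["eef_pos"],s["wrist_force"])
M=[503.4,-163.8,-1.3085]
g=np.array(s["eef_pos"])+[0,0,11]
k=place([0,0,-M[2]],[g-[M[0],M[1],0]])[0];print("grip in mixer",k,np.arctan2(k[2]-235,20-k[0])+.36,np.hypot(k[2]-235,20-k[0]))
```

```text
[-3.51371009e-01  2.20829500e-02  1.60541191e+00  4.65713352e-05
  1.51375602e+00 -6.12367619e-01] [ 438.78742627 -121.8572733   316.4683096 ] [ 6.00058399  0.12777796 -4.68638975]
grip in mixer [-57.26214038 -51.52692777 327.4683096 ] 1.2347497234345548 120.49824321412329
```

Run:
```python
from h import *
p=np.array([438.8,-121.9,391.5])
a=rot(-50.6,-90)
plan([([350,260,390],a,10)],start=(p,R.from_euler('xyz',[np.pi,0,1.832])),g=0)
plan([([340,300,330],rot(-50.6,0),10)],start=(np.array([350,260,390.]),a),g=0)
```

```text
{"dx":0.98,"dy":0.03,"dz":0,"ax":0,"ay":0,"az":-0.24,"gripper":0},{"dx":0.98,"dy":0.08,"dz":0.01,"ax":0,"ay":0,"az":-0.25,"gripper":0},{"dx":0.97,"dy":0.11,"dz":0,"ax":0,"ay":0,"az":-0.24,"gripper":0},{"dx":0.97,"dy":0.16,"dz":0.01,"ax":0,"ay":0,"az":-0.25,"gripper":0},{"dx":0.96,"dy":0.2,"dz":0,"ax":0,"ay":0,"az":-0.24,"gripper":0},{"dx":0.95,"dy":0.23,"dz":0,"ax":0,"ay":0,"az":-0.25,"gripper":0},{"dx":0.94,"dy":0.28,"dz":0.01,"ax":0,"ay":0,"az":-0.24,"gripper":0},{"dx":0.93,"dy":0.32,"dz":0,"ax":0,"ay":0,"az":-0.24,"gripper":0},{"dx":0.91,"dy":0.36,"dz":0,"ax":0,"ay":0,"az":-0.25,"gripper":0},{"dx":0.89,"dy":0.4,"dz":0.01,"ax":0,"ay":0,"az":-0.24,"gripper":0}
{"dx":0.09,"dy":0.04,"dz":0.15,"ax":0,"ay":-0.9,"az":0,"gripper":0},{"dx":0.12,"dy":0.05,"dz":0.13,"ax":0,"ay":-0.9,"az":0,"gripper":0},{"dx":0.13,"dy":0.04,"dz":0.12,"ax":0,"ay":-0.9,"az":0,"gripper":0},{"dx":0.15,"dy":0.05,"dz":0.09,"ax":0,"ay":-0.9,"az":0,"gripper":0},{"dx":0.17,"dy":0.04,"dz":0.06,"ax":0,"ay":-0.9,"az":0,"gripper":0},{"dx":0.17,"dy":0.04,"dz":0.04,"ax":0,"ay":-0.9,"az":0,"gripper":0},{"dx":0.18,"dy":0.05,"dz":0.02,"ax":0,"ay":-0.9,"az":0,"gripper":0},{"dx":0.17,"dy":0.04,"dz":-0.02,"ax":0,"ay":-0.9,"az":0,"gripper":0},{"dx":0.17,"dy":0.05,"dz":-0.04,"ax":0,"ay":-0.9,"az":0,"gripper":0},{"dx":0.17,"dy":0.04,"dz":-0.07,"ax":0,"ay":-0.9,"az":0,"gripper":0}
```

jog_arm([
  {"dx": 0, "dy": 0, "dz": 0, "ax": 0, "ay": 0, "az": 0, "gripper": 0.4},
  {"dx": 0, "dy": 0, "dz": 0, "ax": 0, "ay": 0, "az": 0, "gripper": 0.4},
  {"dx": 0, "dy": 0, "dz": -0.5, "ax": 0, "ay": 0, "az": 0, "gripper": 0.4},
  {"dx": 0, "dy": 0, "dz": -0.7, "ax": 0, "ay": 0, "az": 0, "gripper": 0.4},
  {"dx": 0, "dy": 0, "dz": -0.7, "ax": 0, "ay": 0, "az": 0, "gripper": 0.4},
])

```text
clock: 5.65
eef_pos: [438.4, -121.9, 393.7]
eef_rot: [-3.142, 0.0, 1.832]
wrist_force: [0.3, 0.3, -1.2]
finger_gap: 56.1
finger_force: 0.0
```

jog_arm([
  {"dx": 0.98, "dy": 0.03, "dz": 0, "ax": 0, "ay": 0, "az": -0.24, "gripper": 0},
  {"dx": 0.98, "dy": 0.08, "dz": 0, "ax": 0, "ay": 0, "az": -0.24, "gripper": 0},
  {"dx": 0.97, "dy": 0.11, "dz": 0, "ax": 0, "ay": 0, "az": -0.24, "gripper": 0},
  {"dx": 0.97, "dy": 0.16, "dz": 0, "ax": 0, "ay": 0, "az": -0.25, "gripper": 0},
  {"dx": 0.96, "dy": 0.2, "dz": 0, "ax": 0, "ay": 0, "az": -0.24, "gripper": 0},
  {"dx": 0.95, "dy": 0.23, "dz": 0, "ax": 0, "ay": 0, "az": -0.25, "gripper": 0},
  {"dx": 0.94, "dy": 0.28, "dz": 0, "ax": 0, "ay": 0, "az": -0.24, "gripper": 0},
  {"dx": 0.93, "dy": 0.32, "dz": 0, "ax": 0, "ay": 0, "az": -0.24, "gripper": 0},
  {"dx": 0.91, "dy": 0.36, "dz": 0, "ax": 0, "ay": 0, "az": -0.25, "gripper": 0},
  {"dx": 0.89, "dy": 0.4, "dz": 0, "ax": 0, "ay": 0, "az": -0.24, "gripper": 0},
])

```text
clock: 6.9
eef_pos: [350.0, 261.2, 393.0]
eef_rot: [3.141, 0.0, 2.258]
wrist_force: [-0.1, -0.7, -0.4]
finger_gap: 94.3
finger_force: 0.0
```

Run:
```python
from h import *
s=st();print(s["joints"],s["eef_pos"],s["eef_rot"])
```

```text
[ 5.57383727e-01 -3.33613552e-02  1.48981830e+00 -3.44730603e-04
  1.68460213e+00 -1.29466919e-01] [350.04617529 261.20931435 392.95153361] [3.14110774e+00 4.08502948e-04 2.25760763e+00]
```

jog_arm([
  {"dx": 0.09, "dy": 0.04, "dz": 0.15, "ax": 0, "ay": -0.9, "az": 0, "gripper": 0},
  {"dx": 0.12, "dy": 0.05, "dz": 0.13, "ax": 0, "ay": -0.9, "az": 0, "gripper": 0},
  {"dx": 0.13, "dy": 0.04, "dz": 0.12, "ax": 0, "ay": -0.9, "az": 0, "gripper": 0},
])

```text
clock: 7.28
eef_pos: [347.6, 272.1, 375.2]
eef_rot: [3.139, 0.477, 2.256]
wrist_force: [0.4, -0.4, 0.3]
finger_gap: 94.2
finger_force: 0.0
```

Run:
```python
from h import *
s=st();print(s["joints"],s["eef_pos"],s["eef_rot"])
```

```text
[ 0.85171646  0.01241765  1.54915825 -0.47157564  1.65289484  0.14441093] [347.63207641 272.13280113 375.22516642] [3.13914441 0.47656897 2.25556111]
```

```bash
cat > kin.py <<'E'
from h import *
import json
LO=np.array([-3.03,-.79,.23,-1.04,0,-2.55]);HI=np.array([3.03,2.21,2.52,4.18,3.07,2.55])
def fk(q,m,C=None,parts=False):
    e=R.from_euler
    r1=e('z',q[0]);r2=r1*e('y',q[1]);r3=r2*e('y',q[2]);r4=r3*e('z',q[3]);r5=r4*e('y',q[4])
    a=r1.apply([m[0],m[1],m[2]]);b=a+r2.apply([m[3],0,m[4]]);c=b+r3.apply([m[5],0,m[6]])
    p=c+r4.apply([0,m[7],0])+r5.apply([m[9],0,m[8]]);r=r5*e('z',q[5])*e('z',m[10])
    return (p,r,b,c) if parts else (p,r)
def data(): return [json.loads(l) for l in open("log.jsonl")]
def calib():
    D=data()
    def f(m):
        o=[]
        for d in D:
            p,r=fk(d["joints"],m);o+=[p-d["eef_pos"],100*(R.from_euler('xyz',d["eef_rot"]).inv()*r).as_rotvec()]
        return np.r_[np.concatenate(o),1e-3*(m-m0)]
    m0=np.array([0,37,300,0,400,0,400,0,200,0,np.pi/2])
    s=least_squares(f,m0,x_scale=np.r_[np.ones(10)*100,1]);return s.x,f(s.x)[:-11]
def ik(p,r,m,n=40,seed=0):
    g=np.random.default_rng(seed);best=[]
    for i in range(n):
        x0=LO+(HI-LO)*g.random(6)
        f=lambda q:(lambda P:np.r_[P[0]-p,200*(r.inv()*P[1]).as_rotvec()])(fk(q,m))
        s=least_squares(f,x0,bounds=(LO,HI));
        if s.cost<1: 
            if not any(np.abs(s.x-b).max()<.02 for b in best):best.append(s.x)
    return best
E
python3 - <<'E'
from kin import *
m,r=calib();print(np.round(m,2));print(np.abs(r).max(),len(data()));np.save("m.npy",m)
B=np.array([452.1,194.2]);
for az in (-50.6,39.4,129.4,-140.6):
  for el in (0,-20,-45):
    for fl in (1,-1):
      T=rot(az,el,flip=fl);p=np.r_[B,62]+11*T.apply([0,0,1])
      for q in ik(p,T,m,12):
        P=fk(q,m,parts=True);print(az,el,fl,np.round(q,2),"elbow",np.round(P[2]),"wrist",np.round(P[3]))
E
```

```text
[1.0000e-01 3.6580e+01 2.2121e+02 0.0000e+00 4.2420e+02 4.0900e+01
 4.4750e+02 2.0000e-02 2.6264e+02 1.0000e-01 1.5700e+00]
0.00020228525244192497 9
-50.6 -45 1 [ 0.7   0.49  1.91 -0.97  1.03  0.66] elbow [129. 156. 596.] wrist [339. 332. 240.]
-50.6 -45 -1 [ 0.7   0.49  1.91 -0.97  1.03 -2.49] elbow [129. 156. 596.] wrist [339. 332. 240.]
39.4 0 1 [-0.01  0.83  2.35  2.45  1.6   1.55] elbow [313.  34. 508.] wrist [258.  34.  62.]
39.4 0 -1 [-0.01  0.83  2.35  2.45  1.6  -1.59] elbow [313.  34. 508.] wrist [258.  34.  62.]
39.4 -20 1 [0.03 0.5  2.4  2.41 1.04 1.74] elbow [204.  42. 593.] wrist [269.  44. 148.]
39.4 -20 -1 [ 0.03  0.5   2.4   2.41  1.04 -1.4 ] elbow [204.  42. 593.] wrist [269.  44. 148.]
39.4 -45 1 [0.14 0.25 2.29 1.83 0.39 2.45] elbow [ 98.  51. 632.] wrist [315.  81. 240.]
39.4 -45 -1 [ 0.14  0.25  2.29  1.83  0.39 -0.69] elbow [ 98.  51. 632.] wrist [315.  81. 240.]
129.4 0 1 [-0.06  1.03  1.44  0.94  2.01  2.1 ] elbow [366.  15. 438.] wrist [612.  -0.  62.]
129.4 0 -1 [-0.06  1.03  1.44  0.94  2.01 -1.04] elbow [366.  15. 438.] wrist [612.  -0.  62.]
129.4 -20 1 
[... 248 characters left out ...]
wrist [565.  57. 240.]
129.4 -45 -1 [ 0.04  0.64  1.64  0.6   1.44 -0.92] elbow [252.  46. 562.] wrist [565.  57. 240.]
-140.6 0 1 [ 0.45  1.24  0.97 -0.39  2.47  1.26] elbow [345. 208. 361.] wrist [647. 354.  62.]
-140.6 0 -1 [ 0.45  1.24  0.97 -0.39  2.47 -1.88] elbow [345. 208. 361.] wrist [647. 354.  62.]
-140.6 -20 1 [ 0.45  1.06  1.09 -0.28  2.18  1.32] elbow [318. 193. 428.] wrist [635. 344. 148.]
-140.6 -20 -1 [ 0.45  1.06  1.09 -0.28  2.18 -1.82] elbow [318. 193. 428.] wrist [635. 344. 148.]
-140.6 -45 1 [ 0.43  0.81  1.32 -0.19  1.77  1.35] elbow [265. 160. 514.] wrist [590. 307. 240.]
-140.6 -45 -1 [ 0.43  0.81  1.32 -0.19  1.77 -1.8 ] elbow [265. 160. 514.] wrist [590. 307. 240.]
```

Run:
```python
from kin import *
m=np.load("m.npy");T=np.load("pics/top0.npy",allow_pickle=True).item()
for n,uv,z in (("orange",(335,268),100),("green",(176,295),100),("mug",(447,185),90),("soap",(264,110),160),("brush",(425,240),10)):
    print(n,np.round(least_squares(lambda q:proj(T,[[*q,z]])[0]-uv,[500,0]).x))
B=np.array([503.4,-163.8])
for az in range(-180,180,15):
  for el in (0,-15,-30,-45):
      t=rot(az,el);p=np.r_[B,65]+11*t.apply([0,0,1])
      for q in ik(p,t,m,6)[:1]:
        P=fk(q,m,parts=True);print(az,el,np.round(q,2),"elbow",np.round(P[2]),"wrist",np.round(P[3]))
```

```text
orange [ 306. -188.]
green [239. 291.]
mug [ 548. -541.]
soap [780.  11.]
brush [ 382. -489.]
-180 0 [-0.26  1.31  0.81 -0.48  2.54  1.17] elbow [405. -70. 331.] wrist [ 755. -164.   65.]
-180 -15 [-0.26  1.18  0.9  -0.36  2.33  1.25] elbow [388. -67. 383.] wrist [ 746. -164.  130.]
-180 -30 [-0.27  1.03  1.03 -0.27  2.09  1.29] elbow [361. -63. 439.] wrist [ 721. -164.  191.]
-180 -45 [-0.29  0.88  1.19 -0.21  1.83  1.31] elbow [323. -58. 492.] wrist [ 681. -164.  243.]
-165 0 [-0.18  1.26  0.9  -0.7   2.42  1.01] elbow [404. -36. 350.] wrist [746. -99.  65.]
-165 -15 [-0.19  1.14  0.99 -0.55  2.22  1.09] elbow [385. -35. 400.] wrist [ 738. -101.  130.]
-165 -30 [-0.2   0.99  1.11 -0.44  2.    1.13] elbow [356. -35. 452.] wrist [ 714. -107.  191.]
-165 -45 [-0.23  0.85  1.25 -0.34  1.76  1.15] elbow [318. -36. 502.] wrist [ 675. -118.  243.]
-150 0 [-0.1   1.2   1.04 -0.86  2.26  0.93] elbow [397.  -4. 374.] wrist [721. -38.  65.]
-150 -15 [-0.11  1.08  1.11 -0.71  2.08  0.99] elbow [375.  -5. 423.] wrist [714. -42. 130.]
-150 -30 [-0.13  0.94  1.22 -0.59  1.87  1.01] elbow [344.  -
[... 5805 characters left out ...]
wrist [ 721. -290.   65.]
150 -15 [-0.43  1.19  0.88  0.13  2.38  1.69] elbow [ 374. -130.  379.] wrist [ 714. -285.  130.]
150 -30 [-0.42  1.04  1.01  0.1   2.13  1.67] elbow [ 349. -118.  435.] wrist [ 692. -273.  191.]
150 -45 [-0.42  0.88  1.18  0.08  1.86  1.67] elbow [ 315. -100.  490.] wrist [ 658. -253.  243.]
165 0 [-0.34  1.33  0.76 -0.17  2.62  1.43] elbow [ 400. -105.  323.] wrist [ 746. -229.   65.]
165 -15 [-0.35  1.2   0.86 -0.12  2.39  1.46] elbow [384. -99. 376.] wrist [ 738. -227.  130.]
165 -30 [-0.35  1.05  1.   -0.09  2.14  1.48] elbow [358. -91. 433.] wrist [ 714. -220.  191.]
165 -45 [-0.35  0.89  1.17 -0.07  1.87  1.49] elbow [322. -80. 488.] wrist [ 675. -210.  243.]
```

```bash
cat >> kin.py <<'E'
m=np.load("m.npy")
def near(p,r,q0):
    f=lambda q:(lambda P:np.r_[P[0]-p,200*(r.inv()*P[1]).as_rotvec()])(fk(q,m))
    s=least_squares(f,np.clip(q0,LO+1e-3,HI-1e-3),bounds=(LO,HI));return s.x,s.cost
def jplan(q0,q1,n,g=0):
    """joint-linear path printed as tool rows in calls of 10"""
    p,r=fk(q0,m);mx=0;zs=[]
    for i in range(1,n+1):
        P,Rr=fk(q0+(q1-q0)*i/n,m)
        d=np.round(r.inv().apply(P-p)/40,2);w=np.round((r.inv()*Rr).as_rotvec()/np.radians(10),2);mx=max(mx,abs(d).max(),abs(w).max())
        print("{"+",".join(f'"{k}":{v+0:g}' for k,v in zip(("dx","dy","dz","ax","ay","az"),[*d,*w]))+f',"gripper":{g}'+"}",end="\n" if i%10==0 or i==n else ",")
        p=p+r.apply(d*40);r=r*R.from_rotvec(w*np.radians(10));zs.append(np.round(p))
    print("max",mx,"path",[z.tolist() for z in zs[::4]])
E
python3 - <<'E'
from kin import *
s=st();q0=np.array(s["joints"])
B=np.array([452.1,194.2]);T=rot(39.4,0,flip=-1)
q1,c=near(np.r_[B,230]+11*T.apply([0,0,1]),T,[-0.01,.6,2.2,2.45,1.6,-1.59]);print(np.round(q1,2),c)
jplan(q0,q1,24)
E
```

```text
[-0.01  0.17  2.45  2.38  1.18 -1.22] 5.836087270355123e-26
{"dx":0.62,"dy":-0.23,"dz":0.57,"ax":0.28,"ay":0.66,"az":-0.29,"gripper":0},{"dx":0.57,"dy":-0.19,"dz":0.55,"ax":0.23,"ay":0.68,"az":-0.24,"gripper":0},{"dx":0.53,"dy":-0.14,"dz":0.51,"ax":0.18,"ay":0.71,"az":-0.19,"gripper":0},{"dx":0.47,"dy":-0.1,"dz":0.48,"ax":0.11,"ay":0.72,"az":-0.15,"gripper":0},{"dx":0.43,"dy":-0.05,"dz":0.43,"ax":0.05,"ay":0.72,"az":-0.1,"gripper":0},{"dx":0.37,"dy":-0.02,"dz":0.37,"ax":-0.02,"ay":0.73,"az":-0.07,"gripper":0},{"dx":0.34,"dy":0.03,"dz":0.31,"ax":-0.09,"ay":0.72,"az":-0.03,"gripper":0},{"dx":0.29,"dy":0.07,"dz":0.25,"ax":-0.17,"ay":0.71,"az":0.01,"gripper":0},{"dx":0.25,"dy":0.12,"dz":0.19,"ax":-0.23,"ay":0.69,"az":0.03,"gripper":0},{"dx":0.21,"dy":0.16,"dz":0.12,"ax":-0.31,"ay":0.66,"az":0.06,"gripper":0}
{"dx":0.17,"dy":0.21,"dz":0.06,"ax":-0.37,"ay":0.62,"az":0.07,"gripper":0},{"dx":0.14,"dy":0.26,"dz":-0.02,"ax":-0.43,"ay":0.59,"az":0.1,"gripper":0},{"dx":0.11,"dy":0.3,"dz":-0.07,"ax":-0.5,"ay":0.55,"az":0.1,"gripper":0},{"dx":0.07,"dy":0.36,"dz":-0.14,"ax":-0.55,"ay":0.49,"az":0.1
[... 223 characters left out ...]
.13,"gripper":0},{"dx":-0.06,"dy":0.57,"dz":-0.34,"ax":-0.72,"ay":0.28,"az":0.12,"gripper":0},{"dx":-0.1,"dy":0.62,"dz":-0.38,"ax":-0.76,"ay":0.22,"az":0.13,"gripper":0},{"dx":-0.13,"dy":0.68,"dz":-0.41,"ax":-0.78,"ay":0.17,"az":0.12,"gripper":0}
{"dx":-0.17,"dy":0.72,"dz":-0.44,"ax":-0.8,"ay":0.1,"az":0.11,"gripper":0},{"dx":-0.22,"dy":0.77,"dz":-0.45,"ax":-0.82,"ay":0.05,"az":0.12,"gripper":0},{"dx":-0.25,"dy":0.82,"dz":-0.47,"ax":-0.82,"ay":0,"az":0.1,"gripper":0},{"dx":-0.3,"dy":0.85,"dz":-0.49,"ax":-0.84,"ay":-0.06,"az":0.1,"gripper":0}
max 0.85 path [[333.0, 275.0, 344.0], [268.0, 301.0, 255.0], [226.0, 345.0, 227.0], [242.0, 383.0, 240.0], [316.0, 378.0, 260.0], [411.0, 303.0, 257.0]]
```

jog_arm([
  {"dx": 0.62, "dy": -0.23, "dz": 0.57, "ax": 0.28, "ay": 0.66, "az": -0.29, "gripper": 0},
  {"dx": 0.57, "dy": -0.19, "dz": 0.55, "ax": 0.23, "ay": 0.68, "az": -0.24, "gripper": 0},
  {"dx": 0.53, "dy": -0.14, "dz": 0.51, "ax": 0.18, "ay": 0.71, "az": -0.19, "gripper": 0},
  {"dx": 0.47, "dy": -0.1, "dz": 0.48, "ax": 0.11, "ay": 0.72, "az": -0.15, "gripper": 0},
  {"dx": 0.43, "dy": -0.05, "dz": 0.43, "ax": 0.05, "ay": 0.72, "az": -0.1, "gripper": 0},
  {"dx": 0.37, "dy": -0.02, "dz": 0.37, "ax": -0.02, "ay": 0.73, "az": -0.07, "gripper": 0},
  {"dx": 0.34, "dy": 0.03, "dz": 0.31, "ax": -0.09, "ay": 0.72, "az": -0.03, "gripper": 0},
  {"dx": 0.29, "dy": 0.07, "dz": 0.25, "ax": -0.17, "ay": 0.71, "az": 0.01, "gripper": 0},
  {"dx": 0.25, "dy": 0.12, "dz": 0.19, "ax": -0.23, "ay": 0.69, "az": 0.03, "gripper": 0},
  {"dx": 0.21, "dy": 0.16, "dz": 0.12, "ax": -0.31, "ay": 0.66, "az": 0.06, "gripper": 0},
])

```text
clock: 8.52
eef_pos: [223.5, 356.8, 228.1]
eef_rot: [-3.052, -0.759, 2.246]
wrist_force: [-0.3, 0.2, -0.7]
finger_gap: 93.9
finger_force: 0.0
```

jog_arm([
  {"dx": 0.17, "dy": 0.21, "dz": 0.06, "ax": -0.37, "ay": 0.62, "az": 0.07, "gripper": 0},
  {"dx": 0.14, "dy": 0.26, "dz": -0.02, "ax": -0.43, "ay": 0.59, "az": 0.1, "gripper": 0},
  {"dx": 0.11, "dy": 0.3, "dz": -0.07, "ax": -0.5, "ay": 0.55, "az": 0.1, "gripper": 0},
  {"dx": 0.07, "dy": 0.36, "dz": -0.14, "ax": -0.55, "ay": 0.49, "az": 0.12, "gripper": 0},
  {"dx": 0.04, "dy": 0.41, "dz": -0.2, "ax": -0.6, "ay": 0.45, "az": 0.12, "gripper": 0},
  {"dx": 0.01, "dy": 0.47, "dz": -0.25, "ax": -0.65, "ay": 0.39, "az": 0.13, "gripper": 0},
  {"dx": -0.03, "dy": 0.52, "dz": -0.3, "ax": -0.7, "ay": 0.33, "az": 0.13, "gripper": 0},
  {"dx": -0.06, "dy": 0.57, "dz": -0.34, "ax": -0.72, "ay": 0.28, "az": 0.12, "gripper": 0},
  {"dx": -0.1, "dy": 0.62, "dz": -0.38, "ax": -0.76, "ay": 0.22, "az": 0.13, "gripper": 0},
  {"dx": -0.13, "dy": 0.68, "dz": -0.41, "ax": -0.78, "ay": 0.17, "az": 0.12, "gripper": 0},
])

```text
clock: 9.78
eef_pos: [388.9, 327.7, 260.8]
eef_rot: [2.038, -1.495, 2.358]
wrist_force: [1.4, -0.7, 0.6]
finger_gap: 93.5
finger_force: 0.0
```

Run:
```python
from kin import *
s=st();q0=np.array(s["joints"]);print(np.round(q0,3),s["eef_pos"])
B=np.array([452.1,194.2]);T=rot(39.4,0,flip=-1)
q1,c=near(np.r_[B,230]+11*T.apply([0,0,1]),T,[-0.01,.6,2.2,2.45,1.6,-1.59]);print(np.round(q1,2),c)
jplan(q0,q1,5)
```

```text
[ 0.134  0.145  2.306  1.908  1.262 -0.994] [388.94142459 327.74005562 260.75896127]
[-0.01  0.17  2.45  2.38  1.18 -1.22] 5.836087270355123e-26
{"dx":-0.13,"dy":0.58,"dz":-0.34,"ax":-0.63,"ay":0.09,"az":0.09,"gripper":0},{"dx":-0.15,"dy":0.61,"dz":-0.35,"ax":-0.65,"ay":0.05,"az":0.08,"gripper":0},{"dx":-0.18,"dy":0.64,"dz":-0.36,"ax":-0.65,"ay":0.02,"az":0.08,"gripper":0},{"dx":-0.21,"dy":0.66,"dz":-0.36,"ax":-0.66,"ay":-0.02,"az":0.07,"gripper":0},{"dx":-0.24,"dy":0.69,"dz":-0.37,"ax":-0.66,"ay":-0.05,"az":0.07,"gripper":0}
max 0.69 path [[407.0, 307.0, 258.0], [461.0, 201.0, 230.0]]
```

jog_arm([
  {"dx": -0.13, "dy": 0.58, "dz": -0.34, "ax": -0.63, "ay": 0.09, "az": 0.09, "gripper": 0},
  {"dx": -0.15, "dy": 0.61, "dz": -0.35, "ax": -0.65, "ay": 0.05, "az": 0.08, "gripper": 0},
  {"dx": -0.18, "dy": 0.64, "dz": -0.36, "ax": -0.65, "ay": 0.02, "az": 0.08, "gripper": 0},
  {"dx": -0.21, "dy": 0.66, "dz": -0.36, "ax": -0.66, "ay": -0.02, "az": 0.07, "gripper": 0},
  {"dx": -0.24, "dy": 0.69, "dz": -0.37, "ax": -0.66, "ay": -0.05, "az": 0.07, "gripper": 0},
])

```text
clock: 10.4
eef_pos: [460.7, 201.4, 229.7]
eef_rot: [2.016, -1.57, 1.814]
wrist_force: [0.9, 0.6, 0.1]
finger_gap: 94.1
finger_force: 0.0
```

Run:
```python
from kin import *
from cell import cams
import cv2
s=st();q0=np.array(s["joints"]);print(np.round(q0,3),s["eef_pos"])
B=np.array([452.1,194.2]);T=rot(39.4,0,flip=-1);a=T.apply([0,0,1])
p,r=plan([(np.r_[B,210]+11*a,T,2)],s,g=0);plan([(np.r_[B,90]+11*a,T,6)],start=(p,r),g=0);
c=cams.camera("scene");im=c["image"][:,:,::-1].copy();P=fk(q0,m,parts=True)
u=proj(c,[P[3]])[0];print("wrist",P[3],u,"px/mm",452/ (c["world_to_cam"][2]@np.r_[P[3],1]))
im=im[0:300,170:470];im=cv2.resize(im,None,fx=2,fy=2,interpolation=cv2.INTER_CUBIC)
cv2.circle(im,tuple(int(v) for v in (u-[170,0])*2),3,(0,0,255),-1);cv2.imwrite("pics/s2.png",im)
```

```text
[-0.008  0.171  2.454  2.376  1.182 -1.223] [460.67782924 201.41837133 229.65390828]
{"dx":-0.25,"dy":0,"dz":0,"ax":0,"ay":0,"az":0,"gripper":0},{"dx":-0.24,"dy":0,"dz":-0.01,"ax":0,"ay":0,"az":0.01,"gripper":0}
{"dx":-0.5,"dy":0,"dz":0,"ax":0,"ay":0,"az":0,"gripper":0},{"dx":-0.5,"dy":0,"dz":0,"ax":0,"ay":0,"az":0,"gripper":0},{"dx":-0.5,"dy":0,"dz":0,"ax":0,"ay":0,"az":0,"gripper":0},{"dx":-0.5,"dy":0,"dz":0,"ax":0,"ay":0,"az":0,"gripper":0},{"dx":-0.5,"dy":0,"dz":0.01,"ax":0,"ay":0,"az":0,"gripper":0},{"dx":-0.5,"dy":0.01,"dz":0,"ax":0,"ay":0,"az":0,"gripper":0}
wrist [257.93240805  34.57814228 229.78293791] [270.52254852 133.82221671] px/mm 0.28392456419743495
```

View pics/s2.png

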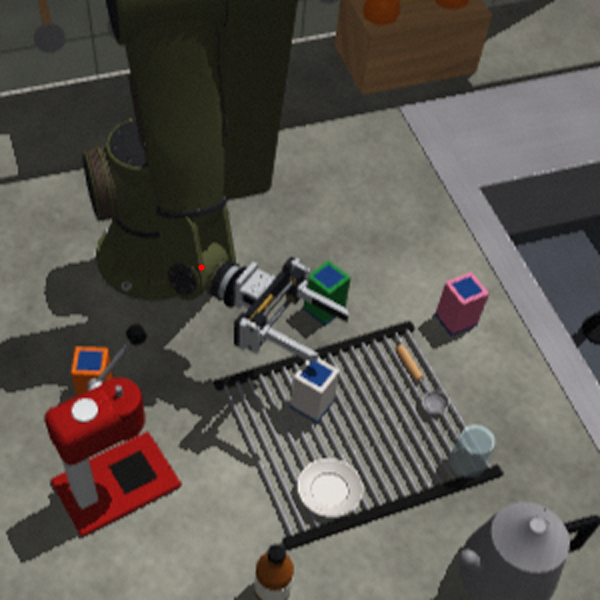

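The lever is up with the whisk raised, and the fingers straddle the white beaker at crop (318,388). The wrist housing has a radius of about 48 mm, so it should clear the counter.

jog_arm([
  {"dx": -0.25, "dy": 0, "dz": 0, "ax": 0, "ay": 0, "az": 0, "gripper": 0},
  {"dx": -0.5, "dy": 0, "dz": 0, "ax": 0, "ay": 0, "az": 0, "gripper": 0},
  {"dx": -0.5, "dy": 0, "dz": 0, "ax": 0, "ay": 0, "az": 0, "gripper": 0},
  {"dx": -0.5, "dy": 0, "dz": 0, "ax": 0, "ay": 0, "az": 0, "gripper": 0},
  {"dx": 0, "dy": 0, "dz": 0, "ax": 0, "ay": 0, "az": 0, "gripper": 0},
])

```text
clock: 11.08
eef_pos: [460.2, 202.7, 158.8]
eef_rot: [-2.766, -1.569, 0.318]
wrist_force: [-0.2, 0.3, 0.9]
finger_gap: 94.3
finger_force: 0.0
```

Run:
```python
from kin import *
from cell import cams
import cv2
s=st();print(s["eef_pos"],s["eef_rot"],s["effort"])
c=cams.camera("wrist");im=c["image"][:,:,::-1].copy()
L=[[x,y,z] for z in(112,12) for x,y in((30,30),(30,-30),(-30,-30),(-30,30))]
for u in proj(c,place([452.1,194.2,np.radians(39.4)],L)): cv2.circle(im,tuple(int(v) for v in u),3,(0,255,0),-1)
cv2.imwrite("pics/w2.png",im);np.save("pics/w2.npy",c,allow_pickle=True)
B=np.array([452.1,194.2]);T=rot(39.4,0,flip=-1);a=T.apply([0,0,1])
plan([(np.r_[B,64.5]+11*a,T,6)],s,g=0)
```

```text
[460.22528942 202.71704949 158.78158324] [-2.76595181 -1.56863371  0.31782299] [ -0.09859575 -31.89313889  -8.06228489   0.52430704   3.1369704
  -0.52198794]
{"dx":-0.39,"dy":0.01,"dz":0,"ax":-0.01,"ay":0,"az":0,"gripper":0},{"dx":-0.4,"dy":0,"dz":0,"ax":0,"ay":0,"az":0,"gripper":0},{"dx":-0.39,"dy":0.01,"dz":-0.01,"ax":-0.01,"ay":0.01,"az":0,"gripper":0},{"dx":-0.39,"dy":0,"dz":0,"ax":0,"ay":0,"az":0,"gripper":0},{"dx":-0.39,"dy":0.01,"dz":0,"ax":-0.01,"ay":0,"az":0,"gripper":0},{"dx":-0.4,"dy":0.01,"dz":0,"ax":0,"ay":0,"az":0,"gripper":0}
```

View pics/w2.png

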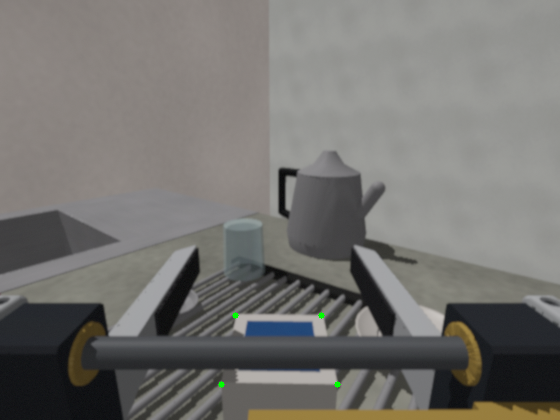

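The beaker's corners project right on it, at (236,316), (322,316), (221,384) and (337,384), and it is centred between the fingers. Descend and grip.

jog_arm([
  {"dx": -0.39, "dy": 0, "dz": 0, "ax": 0, "ay": 0, "az": 0, "gripper": 0},
  {"dx": -0.4, "dy": 0, "dz": 0, "ax": 0, "ay": 0, "az": 0, "gripper": 0},
  {"dx": -0.39, "dy": 0.01, "dz": 0, "ax": -0.01, "ay": 0.01, "az": 0, "gripper": 0},
  {"dx": -0.39, "dy": 0, "dz": 0, "ax": 0, "ay": 0, "az": 0, "gripper": 0},
  {"dx": -0.2, "dy": 0.01, "dz": 0, "ax": 0, "ay": 0, "az": 0, "gripper": 0},
])

```text
clock: 11.75
eef_pos: [461.2, 201.8, 89.2]
eef_rot: [0.473, -1.569, -2.924]
wrist_force: [0.3, -0.0, 0.3]
finger_gap: 94.0
finger_force: 0.0
```

jog_arm([
  {"dx": -0.2, "dy": 0, "dz": 0, "ax": 0, "ay": 0, "az": 0, "gripper": 0},
  {"dx": -0.2, "dy": 0.01, "dz": 0, "ax": 0, "ay": 0, "az": 0, "gripper": 0},
  {"dx": -0.15, "dy": 0, "dz": 0, "ax": 0, "ay": 0, "az": 0, "gripper": 0},
  {"dx": 0, "dy": 0, "dz": 0, "ax": 0, "ay": 0, "az": 0, "gripper": 0},
])

```text
clock: 12.25
eef_pos: [461.1, 201.3, 66.4]
eef_rot: [0.388, -1.57, -2.84]
wrist_force: [-0.9, -0.5, 0.4]
finger_gap: 93.9
finger_force: 0.0
```

Run:
```python
from kin import *
s=st();print(s["eef_pos"],s["effort"],s["wrist_force"])
B=np.array([452.1,194.2]);T=rot(39.4,0,flip=-1);a=T.apply([0,0,1])
print("want",np.r_[B,64.5]+11*a, "err tool",R.from_euler('xyz',s["eef_rot"]).inv().apply(np.r_[B,64.5]+11*a-s["eef_pos"]), np.degrees((R.from_euler('xyz',s["eef_rot"]).inv()*T).as_rotvec()))
c=np.load("pics/w2.npy",allow_pickle=True).item()
```

```text
[461.11577055 201.27453663  66.4058265 ] [-3.51531152e-02 -4.10893035e+01  1.88813634e+00 -3.52925656e-02
  2.77659662e+00 -8.91821994e-02] [-0.85721452 -0.53576728  0.41221948]
want [460.60006931 201.18203565  64.5       ] err tool [-1.90553875 -0.25727984 -0.4576112 ] [-0.12891865 -0.02933292  0.01196414]
```

jog_arm([
  {"dx": -0.04, "dy": 0, "dz": 0, "ax": 0, "ay": 0, "az": 0, "gripper": 1},
  {"dx": 0, "dy": 0, "dz": 0, "ax": 0, "ay": 0, "az": 0, "gripper": 1},
  {"dx": 0, "dy": 0, "dz": 0, "ax": 0, "ay": 0, "az": 0, "gripper": 1},
  {"dx": 0, "dy": 0, "dz": 0, "ax": 0, "ay": 0, "az": 0, "gripper": 1},
  {"dx": 0, "dy": 0, "dz": 0, "ax": 0, "ay": 0, "az": 0, "gripper": 1},
], squeeze=40)

```text
clock: 12.88
eef_pos: [461.2, 201.2, 65.3]
eef_rot: [0.517, -1.569, -2.969]
wrist_force: [-0.5, -0.8, 1.3]
finger_gap: 60.3
finger_force: 39.8
```

jog_arm([
  {"dx": 0.2, "dy": 0, "dz": 0, "ax": 0, "ay": 0, "az": 0, "gripper": 1},
  {"dx": 0.4, "dy": 0, "dz": 0, "ax": 0, "ay": 0, "az": 0, "gripper": 1},
  {"dx": 0.5, "dy": 0, "dz": 0, "ax": 0, "ay": 0, "az": 0, "gripper": 1},
  {"dx": 0.5, "dy": 0, "dz": 0, "ax": 0, "ay": 0, "az": 0, "gripper": 1},
  {"dx": 0.5, "dy": 0, "dz": 0, "ax": 0, "ay": 0, "az": 0, "gripper": 1},
  {"dx": 0.5, "dy": 0, "dz": 0, "ax": 0, "ay": 0, "az": 0, "gripper": 1},
  {"dx": 0.4, "dy": 0, "dz": 0, "ax": 0, "ay": 0, "az": 0, "gripper": 1},
])

```text
clock: 13.75
eef_pos: [460.7, 201.2, 186.1]
eef_rot: [0.885, -1.57, 2.947]
wrist_force: [0.3, 0.5, -2.1]
finger_gap: 59.8
finger_force: 39.8
```

Run:
```python
from kin import *
s=st();q=np.array(s["joints"]);print(np.round(q,3),s["eef_pos"],s["finger_gap"],s["wrist_force"])
M=[503.4,-163.8,-1.3085]
for az in (-40,-45,-50):
  T=rot(az,0,flip=1);a=T.apply([0,0,1]);qq=[-.07,.81,2.2,3.86,1.47,1.49]
  for off,z in ((0,62),(0,75),(-120,75),(-120,200)):
    g=place(M,[[off,0,z]])[0];qq,c=near(g+11*a,T,qq);P=fk(qq,m,parts=True);print(az,off,z,np.round(qq,2),round(c,3),np.round(P[3]))
  print(np.round(T.as_matrix(),2).tolist())
```

```text
[-0.01   0.345  2.448  2.412  1.307 -1.342] [460.66043973 201.23251323 186.08909973] 59.77818546122168 [ 0.324767    0.48677055 -2.07938074]
-40 0 62 [-0.12  0.82  2.24  3.72  1.5   1.52] 0.0 [311.  -2.  62.]
-40 0 75 [-0.12  0.78  2.25  3.72  1.47  1.51] 0.0 [311.  -2.  75.]
-40 -120 75 [0.27 0.78 2.27 4.11 1.52 1.49] 0.0 [280. 114.  75.]
-40 -120 200 [0.27 0.34 2.35 4.15 1.32 1.19] 0.0 [280. 114. 200.]
[[0.0, 0.64, 0.77], [0.0, 0.77, -0.64], [-1.0, 0.0, 0.0]]
-45 0 62 [-0.07  0.82  2.2   3.86  1.48  1.49] 0.0 [325.  14.  62.]
-45 0 75 [-0.07  0.78  2.21  3.86  1.46  1.47] 0.0 [325.  14.  75.]
-45 -120 75 [0.28 0.78 2.24 4.18 1.51 1.47] 22.952 [289. 122.  74.]
-45 -120 200 [0.27 0.37 2.33 4.18 1.36 1.2 ] 68.523 [286. 116. 194.]
[[0.0, 0.71, 0.71], [0.0, 0.71, -0.71], [-1.0, 0.0, 0.0]]
-50 0 62 [-0.02  0.82  2.16  4.    1.47  1.45] 0.0 [342.  29.  62.]
-50 0 75 [-0.02  0.78  2.18  4.    1.45  1.43] 0.0 [342.  29.  75.]
-50 -120 75 [0.27 0.79 2.23 4.18 1.52 1.47] 252.946 [293. 118.  72.]
-50 -120 200 [0.26 0.4  2.32 4.18 1.39 1.21] 355.118 [291. 114. 187.]
[[0.0, 0.77, 0.64], [0.0, 0.64, -0.77], [-1.0, 0.0, 0.0]]
```

Run:
```python
from kin import *
s=st();q=np.array(s["joints"]);M=[503.4,-163.8,-1.3085]
T=rot(-30,0,flip=1);a=T.apply([0,0,1])
g=place(M,[[-125,0,190]])[0];q1,c=near(g+11*a,T,[.27,.34,2.35,4,1.32,1.2]);print(np.round(q1,2),c)
jplan(q,q1,27,g=1)
```

```text
[0.18 0.34 2.44 3.88 1.29 1.32] 1.3290062929774827e-26
{"dx":0.08,"dy":0.26,"dz":0.02,"ax":-0.25,"ay":0.08,"az":0.64,"gripper":1},{"dx":0.1,"dy":0.24,"dz":0.02,"ax":-0.24,"ay":0.1,"az":0.65,"gripper":1},{"dx":0.13,"dy":0.23,"dz":0.02,"ax":-0.23,"ay":0.13,"az":0.65,"gripper":1},{"dx":0.14,"dy":0.22,"dz":0.01,"ax":-0.21,"ay":0.15,"az":0.64,"gripper":1},{"dx":0.17,"dy":0.2,"dz":0.02,"ax":-0.2,"ay":0.17,"az":0.65,"gripper":1},{"dx":0.18,"dy":0.19,"dz":0.01,"ax":-0.19,"ay":0.19,"az":0.65,"gripper":1},{"dx":0.2,"dy":0.17,"dz":0.01,"ax":-0.16,"ay":0.2,"az":0.65,"gripper":1},{"dx":0.21,"dy":0.14,"dz":0.01,"ax":-0.14,"ay":0.22,"az":0.65,"gripper":1},{"dx":0.22,"dy":0.13,"dz":0,"ax":-0.13,"ay":0.23,"az":0.65,"gripper":1},{"dx":0.24,"dy":0.1,"dz":0,"ax":-0.09,"ay":0.24,"az":0.65,"gripper":1}
{"dx":0.24,"dy":0.08,"dz":0,"ax":-0.08,"ay":0.25,"az":0.65,"gripper":1},{"dx":0.24,"dy":0.06,"dz":0,"ax":-0.05,"ay":0.26,"az":0.65,"gripper":1},{"dx":0.25,"dy":0.03,"dz":0,"ax":-0.03,"ay":0.26,"az":0.65,"gripper":1},{"dx":0.26,"dy":0.01,"dz":-0.01,"ax":0,"ay":0.26,"az":0.66,"gripper":1},{"dx":0.25,"dy":-0.0
[... 435 characters left out ...]
{"dx":0.21,"dy":-0.14,"dz":-0.02,"ax":0.16,"ay":0.2,"az":0.66,"gripper":1},{"dx":0.19,"dy":-0.16,"dz":-0.02,"ax":0.18,"ay":0.19,"az":0.65,"gripper":1},{"dx":0.18,"dy":-0.19,"dz":-0.03,"ax":0.2,"ay":0.17,"az":0.66,"gripper":1},{"dx":0.17,"dy":-0.19,"dz":-0.03,"ax":0.21,"ay":0.15,"az":0.65,"gripper":1},{"dx":0.14,"dy":-0.22,"dz":-0.03,"ax":0.23,"ay":0.13,"az":0.66,"gripper":1},{"dx":0.13,"dy":-0.23,"dz":-0.04,"ax":0.23,"ay":0.11,"az":0.65,"gripper":1},{"dx":0.1,"dy":-0.24,"dz":-0.03,"ax":0.25,"ay":0.09,"az":0.66,"gripper":1}
max 0.66 path [[468.0, 194.0, 189.0], [492.0, 161.0, 200.0], [509.0, 124.0, 207.0], [517.0, 85.0, 211.0], [517.0, 44.0, 210.0], [508.0, 5.0, 205.0], [492.0, -32.0, 196.0]]
```

jog_arm([
  {"dx": 0.08, "dy": 0.26, "dz": 0.02, "ax": -0.25, "ay": 0.08, "az": 0.64, "gripper": 1},
  {"dx": 0.1, "dy": 0.24, "dz": 0.02, "ax": -0.24, "ay": 0.1, "az": 0.65, "gripper": 1},
  {"dx": 0.13, "dy": 0.23, "dz": 0.02, "ax": -0.23, "ay": 0.13, "az": 0.65, "gripper": 1},
  {"dx": 0.14, "dy": 0.22, "dz": 0.01, "ax": -0.21, "ay": 0.15, "az": 0.64, "gripper": 1},
  {"dx": 0.17, "dy": 0.2, "dz": 0.02, "ax": -0.2, "ay": 0.17, "az": 0.65, "gripper": 1},
  {"dx": 0.18, "dy": 0.19, "dz": 0.01, "ax": -0.19, "ay": 0.19, "az": 0.65, "gripper": 1},
  {"dx": 0.2, "dy": 0.17, "dz": 0.01, "ax": -0.16, "ay": 0.2, "az": 0.65, "gripper": 1},
  {"dx": 0.21, "dy": 0.14, "dz": 0.01, "ax": -0.14, "ay": 0.22, "az": 0.65, "gripper": 1},
  {"dx": 0.22, "dy": 0.13, "dz": 0, "ax": -0.13, "ay": 0.23, "az": 0.65, "gripper": 1},
  {"dx": 0.24, "dy": 0.1, "dz": 0, "ax": -0.09, "ay": 0.24, "az": 0.65, "gripper": 1},
])

```text
clock: 15.0
eef_pos: [511.4, 114.0, 207.8]
eef_rot: [-1.482, -0.413, -1.367]
wrist_force: [-0.5, -0.2, -2.9]
finger_gap: 59.9
finger_force: 39.8
```

jog_arm([
  {"dx": 0.24, "dy": 0.08, "dz": 0, "ax": -0.08, "ay": 0.25, "az": 0.65, "gripper": 1},
  {"dx": 0.24, "dy": 0.06, "dz": 0, "ax": -0.05, "ay": 0.26, "az": 0.65, "gripper": 1},
  {"dx": 0.25, "dy": 0.03, "dz": 0, "ax": -0.03, "ay": 0.26, "az": 0.65, "gripper": 1},
  {"dx": 0.26, "dy": 0.01, "dz": -0.01, "ax": 0, "ay": 0.26, "az": 0.66, "gripper": 1},
  {"dx": 0.25, "dy": -0.01, "dz": -0.01, "ax": 0.03, "ay": 0.26, "az": 0.65, "gripper": 1},
  {"dx": 0.25, "dy": -0.03, "dz": -0.01, "ax": 0.04, "ay": 0.25, "az": 0.65, "gripper": 1},
  {"dx": 0.25, "dy": -0.06, "dz": -0.01, "ax": 0.08, "ay": 0.25, "az": 0.66, "gripper": 1},
  {"dx": 0.23, "dy": -0.08, "dz": -0.02, "ax": 0.09, "ay": 0.24, "az": 0.65, "gripper": 1},
  {"dx": 0.24, "dy": -0.1, "dz": -0.01, "ax": 0.12, "ay": 0.23, "az": 0.66, "gripper": 1},
  {"dx": 0.22, "dy": -0.13, "dz": -0.03, "ax": 0.14, "ay": 0.22, "az": 0.65, "gripper": 1},
])

```text
clock: 16.25
eef_pos: [511.0, 14.1, 205.6]
eef_rot: [-1.479, 0.761, -1.722]
wrist_force: [-0.8, 0.2, -3.0]
finger_gap: 59.7
finger_force: 39.8
```

Run:
```python
from kin import *
s=st();q=np.array(s["joints"]);M=[503.4,-163.8,-1.3085];print(np.round(q,2),s["eef_pos"],s["finger_gap"])
T=rot(-30,0,flip=1);a=T.apply([0,0,1])
g=place(M,[[-125,0,190]])[0];q1,c=near(g+11*a,T,[.27,.34,2.35,4,1.32,1.2])
jplan(q,q1,8,g=1)
p,r=fk(q1,m)
plan([(place(M,[[-125,0,76]])[0]+11*a,T,5)],start=(p,r),g=1)
```

```text
[0.13 0.34 2.44 3.5  1.3  0.64] [511.00563301  14.0941517  205.61880742] 59.724136407042224
{"dx":0.18,"dy":-0.13,"dz":-0.02,"ax":0.14,"ay":0.18,"az":0.57,"gripper":1},{"dx":0.17,"dy":-0.14,"dz":-0.02,"ax":0.15,"ay":0.16,"az":0.57,"gripper":1},{"dx":0.16,"dy":-0.16,"dz":-0.02,"ax":0.17,"ay":0.16,"az":0.57,"gripper":1},{"dx":0.14,"dy":-0.17,"dz":-0.02,"ax":0.18,"ay":0.13,"az":0.57,"gripper":1},{"dx":0.13,"dy":-0.18,"dz":-0.03,"ax":0.19,"ay":0.13,"az":0.57,"gripper":1},{"dx":0.12,"dy":-0.19,"dz":-0.03,"ax":0.2,"ay":0.1,"az":0.57,"gripper":1},{"dx":0.1,"dy":-0.2,"dz":-0.03,"ax":0.21,"ay":0.09,"az":0.57,"gripper":1},{"dx":0.09,"dy":-0.21,"dz":-0.03,"ax":0.21,"ay":0.07,"az":0.57,"gripper":1}
max 0.57 path [[509.0, 6.0, 204.0], [495.0, -27.0, 198.0]]
{"dx":0.57,"dy":0,"dz":0,"ax":0,"ay":0,"az":0,"gripper":1},{"dx":0.57,"dy":0,"dz":0,"ax":0,"ay":0,"az":0,"gripper":1},{"dx":0.57,"dy":0,"dz":0,"ax":0,"ay":0,"az":0,"gripper":1},{"dx":0.57,"dy":0,"dz":0,"ax":0,"ay":0,"az":0,"gripper":1},{"dx":0.57,"dy":0,"dz":0,"ax":0,"ay":0,"az":0,"gripper":1}
```

jog_arm([
  {"dx": 0.18, "dy": -0.13, "dz": -0.02, "ax": 0.14, "ay": 0.18, "az": 0.57, "gripper": 1},
  {"dx": 0.17, "dy": -0.14, "dz": -0.02, "ax": 0.15, "ay": 0.16, "az": 0.57, "gripper": 1},
  {"dx": 0.16, "dy": -0.16, "dz": -0.02, "ax": 0.17, "ay": 0.16, "az": 0.57, "gripper": 1},
  {"dx": 0.14, "dy": -0.17, "dz": -0.02, "ax": 0.18, "ay": 0.13, "az": 0.57, "gripper": 1},
  {"dx": 0.13, "dy": -0.18, "dz": -0.03, "ax": 0.19, "ay": 0.13, "az": 0.57, "gripper": 1},
  {"dx": 0.12, "dy": -0.19, "dz": -0.03, "ax": 0.2, "ay": 0.1, "az": 0.57, "gripper": 1},
  {"dx": 0.1, "dy": -0.2, "dz": -0.03, "ax": 0.21, "ay": 0.09, "az": 0.57, "gripper": 1},
  {"dx": 0.09, "dy": -0.21, "dz": -0.03, "ax": 0.21, "ay": 0.07, "az": 0.57, "gripper": 1},
  {"dx": 0, "dy": 0, "dz": 0, "ax": 0, "ay": 0, "az": 0, "gripper": 1},
])

```text
clock: 17.38
eef_pos: [480.5, -48.1, 190.3]
eef_rot: [-1.068, 1.566, -1.589]
wrist_force: [0.1, -0.5, -2.0]
finger_gap: 59.9
finger_force: 39.8
```

Run:
```python
from kin import *
s=st();q=np.array(s["joints"]);M=[503.4,-163.8,-1.3085];print(np.round(q,2),s["eef_pos"],s["finger_gap"])
T=rot(-30,0,flip=1);a=T.apply([0,0,1]);T2=rot(-42,0,flip=1);a2=T2.apply([0,0,1])
p,r=plan([(place(M,[[-125,0,76]])[0]+11*a,T,5)],s,g=1)
p,r=plan([(place(M,[[0,0,74]])[0]+11*a2,T2,8)],start=(p,r),g=1)
```

```text
[0.18 0.34 2.44 3.87 1.29 1.32] [480.52592129 -48.11370466 190.27001363] 59.87274033185373
{"dx":0.57,"dy":0,"dz":0,"ax":0,"ay":0,"az":0,"gripper":1},{"dx":0.57,"dy":0,"dz":0,"ax":0.01,"ay":0.01,"az":0.01,"gripper":1},{"dx":0.57,"dy":0,"dz":0,"ax":0,"ay":0,"az":0,"gripper":1},{"dx":0.58,"dy":0,"dz":0,"ax":0,"ay":0,"az":0.01,"gripper":1},{"dx":0.57,"dy":0,"dz":0,"ax":0,"ay":0,"az":0,"gripper":1}
{"dx":0.01,"dy":-0.28,"dz":0.28,"ax":0.15,"ay":0,"az":0,"gripper":1},{"dx":0,"dy":-0.28,"dz":0.28,"ax":0.15,"ay":0,"az":0,"gripper":1},{"dx":0.01,"dy":-0.27,"dz":0.29,"ax":0.15,"ay":0,"az":0,"gripper":1},{"dx":0,"dy":-0.26,"dz":0.3,"ax":0.15,"ay":0,"az":0,"gripper":1},{"dx":0.01,"dy":-0.25,"dz":0.3,"ax":0.15,"ay":0,"az":0,"gripper":1},{"dx":0.01,"dy":-0.25,"dz":0.31,"ax":0.15,"ay":0,"az":0,"gripper":1},{"dx":0,"dy":-0.24,"dz":0.32,"ax":0.15,"ay":0,"az":0,"gripper":1},{"dx":0.01,"dy":-0.22,"dz":0.32,"ax":0.15,"ay":0,"az":0,"gripper":1}
```

jog_arm([
  {"dx": 0.57, "dy": 0, "dz": 0, "ax": 0, "ay": 0, "az": 0, "gripper": 1},
  {"dx": 0.57, "dy": 0, "dz": 0, "ax": 0, "ay": 0, "az": 0, "gripper": 1},
  {"dx": 0.57, "dy": 0, "dz": 0, "ax": 0, "ay": 0, "az": 0, "gripper": 1},
  {"dx": 0.57, "dy": 0, "dz": 0, "ax": 0, "ay": 0, "az": 0, "gripper": 1},
  {"dx": 0.57, "dy": 0, "dz": 0, "ax": 0, "ay": 0, "az": 0, "gripper": 1},
  {"dx": 0, "dy": 0, "dz": 0, "ax": 0, "ay": 0, "az": 0, "gripper": 1},
])

```text
clock: 18.12
eef_pos: [480.7, -48.7, 75.0]
eef_rot: [-1.506, 1.563, -2.027]
wrist_force: [-0.1, 0.6, -1.8]
finger_gap: 59.9
finger_force: 39.8
```

Run:
```python
from kin import *
from cell import cams
import cv2
s=st();q=np.array(s["joints"]);M=[503.4,-163.8,-1.3085];print(np.round(q,2),s["eef_pos"],s["wrist_force"])
T2=rot(-42,0,flip=1);a2=T2.apply([0,0,1])
plan([(place(M,[[0,0,74]])[0]+11*a2,T2,8)],s,g=1)
im=cams.camera("scene")["image"][:,:,::-1];cv2.imwrite("pics/s3.png",cv2.resize(im[100:300,170:370],None,fx=3,fy=3,interpolation=cv2.INTER_CUBIC))
```

```text
[0.18 0.78 2.35 3.84 1.56 1.55] [480.67150605 -48.71743583  74.9891371 ] [-0.09429027  0.60797954 -1.75213404]
{"dx":0.01,"dy":-0.28,"dz":0.27,"ax":0.15,"ay":0,"az":0.01,"gripper":1},{"dx":0,"dy":-0.28,"dz":0.29,"ax":0.15,"ay":0,"az":0,"gripper":1},{"dx":0.01,"dy":-0.27,"dz":0.28,"ax":0.16,"ay":0,"az":0.01,"gripper":1},{"dx":0,"dy":-0.26,"dz":0.3,"ax":0.15,"ay":0,"az":0,"gripper":1},{"dx":0,"dy":-0.25,"dz":0.3,"ax":0.15,"ay":0,"az":0.01,"gripper":1},{"dx":0.01,"dy":-0.25,"dz":0.31,"ax":0.15,"ay":0.01,"az":0,"gripper":1},{"dx":0,"dy":-0.23,"dz":0.32,"ax":0.15,"ay":0,"az":0.01,"gripper":1},{"dx":0,"dy":-0.23,"dz":0.32,"ax":0.16,"ay":0,"az":0,"gripper":1}
```

View pics/s3.png

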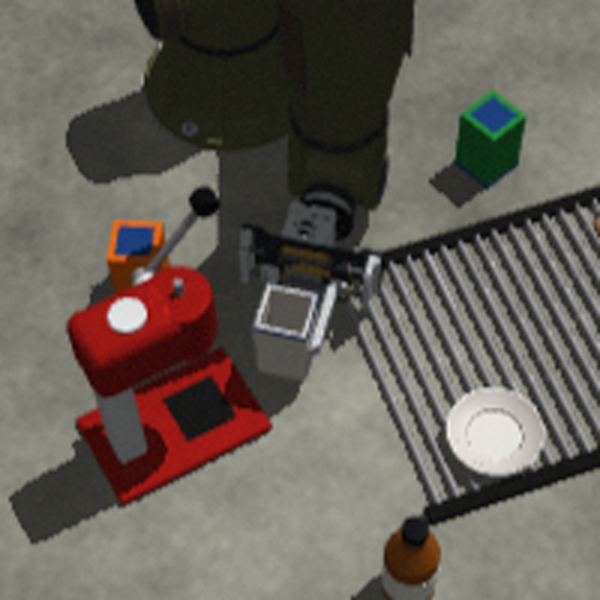

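The beaker is right way up in the grip (mouth at crop (288,312)), in front of the empty pad at (200,407). Slide in.

jog_arm([
  {"dx": 0, "dy": -0.28, "dz": 0.27, "ax": 0.15, "ay": 0, "az": 0, "gripper": 1},
  {"dx": 0, "dy": -0.28, "dz": 0.29, "ax": 0.15, "ay": 0, "az": 0, "gripper": 1},
  {"dx": 0, "dy": -0.27, "dz": 0.28, "ax": 0.16, "ay": 0, "az": 0.01, "gripper": 1},
  {"dx": 0, "dy": -0.26, "dz": 0.3, "ax": 0.15, "ay": 0, "az": 0, "gripper": 1},
  {"dx": 0, "dy": -0.25, "dz": 0.3, "ax": 0.15, "ay": 0, "az": 0, "gripper": 1},
  {"dx": 0, "dy": -0.25, "dz": 0.31, "ax": 0.15, "ay": 0.01, "az": 0, "gripper": 1},
  {"dx": 0, "dy": -0.23, "dz": 0.32, "ax": 0.15, "ay": 0, "az": 0.01, "gripper": 1},
  {"dx": 0, "dy": -0.23, "dz": 0.32, "ax": 0.16, "ay": 0, "az": 0, "gripper": 1},
  {"dx": 0, "dy": 0, "dz": 0, "ax": 0, "ay": 0, "az": 0, "gripper": 1},
])

```text
clock: 19.3
eef_pos: [511.9, -172.1, 76.8]
eef_rot: [0.023, 1.569, -0.713]
wrist_force: [-0.3, 0.0, -1.9]
finger_gap: 60.0
finger_force: 39.8
```

Run:
```python
from kin import *
S=np.load("pics/scene0.npy",allow_pickle=True).item()
print("mouth pred",proj(S,[[471.1,-43.2,128.3]]),"seen 266,204")
s=st();M=[503.4,-163.8,-1.3085];print(s["eef_pos"],s["wrist_force"],s["effort"])
T2=rot(-42,0,flip=1);a2=T2.apply([0,0,1])
g=np.array(s["eef_pos"])-11*R.from_euler('xyz',s["eef_rot"]).apply([0,0,1]);print("in mixer",place([0,0,-M[2]],[g-[M[0],M[1],0]]))
plan([(place(M,[[0,0,62.5]])[0]+11*a2,T2,3)],s,g=1)
```

```text
mouth pred [[265.48121511 203.47095439]] seen 266,204
[ 511.87362042 -172.06393379   76.77898733] [-0.30631481  0.03456276 -1.89485476] [ -0.98626927 -47.16320872  -5.19773528  -0.2345732    3.03491145
  -0.13765334]
in mixer [[ 0.93023115  0.08535707 76.75651048]]
{"dx":0.12,"dy":0,"dz":-0.01,"ax":-0.01,"ay":0,"az":0,"gripper":1},{"dx":0.12,"dy":0.01,"dz":0,"ax":0,"ay":0.01,"az":0,"gripper":1},{"dx":0.12,"dy":0,"dz":-0.01,"ax":-0.01,"ay":0,"az":0,"gripper":1}
```

jog_arm([
  {"dx": 0.12, "dy": 0, "dz": 0, "ax": 0, "ay": 0, "az": 0, "gripper": 1},
  {"dx": 0.12, "dy": 0, "dz": 0, "ax": 0, "ay": 0, "az": 0, "gripper": 1},
  {"dx": 0.1, "dy": 0, "dz": 0, "ax": 0, "ay": 0, "az": 0, "gripper": 1},
  {"dx": 0, "dy": 0, "dz": 0, "ax": 0, "ay": 0, "az": 0, "gripper": 1},
])

```text
clock: 19.8
eef_pos: [511.7, -171.0, 62.5]
eef_rot: [-0.68, 1.57, -1.414]
wrist_force: [0.4, 0.9, -2.6]
finger_gap: 60.0
finger_force: 39.8
```

Run:
```python
from kin import *
s=st();M=[503.4,-163.8,-1.3085];print(s["eef_pos"],s["wrist_force"],s["effort"])
r=R.from_euler('xyz',s["eef_rot"]);g=np.array(s["eef_pos"])-11*r.apply([0,0,1]);print("in mixer",place([0,0,-M[2]],[g-[M[0],M[1],0]]),r.as_matrix().round(3).tolist())
```

```text
[ 511.65001888 -170.98602538   62.54936606] [ 0.40791754  0.86480812 -2.61330905] [ 2.30114971e-02 -4.72457850e+01 -3.10426556e+00 -2.03264086e-01
  3.24943811e+00  4.37005365e-02]
in mixer [[-0.15662914  0.13002916 62.53936463]] [[0.0, 0.67, 0.742], [-0.001, 0.742, -0.67], [-1.0, -0.001, 0.001]]
```

jog_arm([
  {"dx": 0.02, "dy": 0, "dz": 0, "ax": 0, "ay": 0, "az": 0, "gripper": 1},
  {"dx": 0, "dy": 0, "dz": 0, "ax": 0, "ay": 0, "az": 0, "gripper": 1},
])

```text
clock: 20.05
eef_pos: [511.7, -171.2, 62.3]
eef_rot: [-0.125, 1.569, -0.86]
wrist_force: [-0.3, 0.1, -2.4]
finger_gap: 59.7
finger_force: 39.8
```

jog_arm([
  {"dx": 0, "dy": 0, "dz": 0, "ax": 0, "ay": 0, "az": 0, "gripper": 0.1},
  {"dx": 0, "dy": 0, "dz": 0, "ax": 0, "ay": 0, "az": 0, "gripper": 0.1},
  {"dx": 0, "dy": 0, "dz": 0, "ax": 0, "ay": 0, "az": 0, "gripper": 0.1},
  {"dx": 0, "dy": 0, "dz": 0, "ax": 0, "ay": 0, "az": 0, "gripper": 0.1},
])

```text
clock: 20.55
eef_pos: [511.8, -171.2, 62.4]
eef_rot: [-0.107, 1.569, -0.841]
wrist_force: [-0.0, 0.3, 0.3]
finger_gap: 84.6
finger_force: 0.0
```

Run:
```python
from kin import *
s=st();q=np.array(s["joints"]);print(s["eef_pos"],s["wrist_force"],s["finger_gap"])
r=R.from_euler('xyz',s["eef_rot"]);a=r.apply([0,0,1]);p=np.array(s["eef_pos"])
for d,u in((30,0),(70,0),(70,150)):
    q,c=near(p-d*a+[0,0,u],r,q);print(np.round(q,2),c,np.round(fk(q,m,parts=True)[3]))
```

```text
[ 511.75193376 -171.18170538   62.35393823] [-0.031117    0.25096987  0.25981304] 84.59005373256366
[-0.04  0.82  2.27  3.84  1.53  1.54] 7.65855749072504e-27 [295.  25.  62.]
[0.06 0.83 2.32 3.93 1.58 1.58] 1.2334160727873268e-26 [265.  52.  62.]
[0.06 0.26 2.43 3.99 1.26 1.24] 3.127708321627558e-22 [265.  52. 212.]
```

jog_arm([
  {"dx": 0, "dy": 0, "dz": -0.2, "ax": 0, "ay": 0, "az": 0, "gripper": 0},
  {"dx": 0, "dy": 0, "dz": -0.3, "ax": 0, "ay": 0, "az": 0, "gripper": 0},
  {"dx": 0, "dy": 0, "dz": -0.4, "ax": 0, "ay": 0, "az": 0, "gripper": 0},
  {"dx": 0, "dy": 0, "dz": -0.4, "ax": 0, "ay": 0, "az": 0, "gripper": 0},
  {"dx": 0, "dy": 0, "dz": -0.4, "ax": 0, "ay": 0, "az": 0, "gripper": 0},
  {"dx": 0, "dy": 0, "dz": 0, "ax": 0, "ay": 0, "az": 0, "gripper": 0},
])

```text
clock: 21.3
eef_pos: [460.8, -124.5, 61.9]
eef_rot: [-0.974, 1.569, -1.707]
wrist_force: [-0.7, 0.1, 0.2]
finger_gap: 94.1
finger_force: 0.0
```

Run:
```python
from kin import *
from cell import cams
import cv2
s=st();q=np.array(s["joints"]);M=[503.4,-163.8,-1.3085];print(np.round(q,2),s["eef_pos"],s["wrist_force"])
c=cams.camera("scene");im=c["image"][:,:,::-1];im=cv2.resize(im[150:290,180:320],None,fx=4,fy=4,interpolation=cv2.INTER_CUBIC)
L=[[x,y,z] for z in(115,15) for x,y in((30,30),(30,-30),(-30,-30),(-30,30))]
for u in proj(c,place([503.4,-163.8,np.radians(-42)],L)):cv2.circle(im,tuple(int(v) for v in (u-[180,150]+.4)*4),2,(0,255,0),-1)
cv2.imwrite("pics/s4.png",im)
# path to tool-down above the knob: rise then joint path
r=R.from_euler('xyz',s["eef_rot"]);p=np.array(s["eef_pos"])
plan([(p+[0,0,150],r,5)],s,g=0)
qa,ca=near(p+[0,0,150],r,q)
k=place(M,[[-57.3,-51.5,327.5]])[0]-[0,0,11]+[0,0,80];Td=rot(-75,-90,flip=1)
for T in (Td,rot(-75,-90,flip=-1)):
    for qq in ik(k,T,m,10): print("above knob",k,np.round(qq,2))
```

```text
[0.05 0.83 2.32 3.93 1.58 1.57] [ 460.76755887 -124.49541802   61.93346403] [-0.72889445  0.09264556  0.2229523 ]
{"dx":-0.75,"dy":0,"dz":0,"ax":0,"ay":0,"az":0,"gripper":0},{"dx":-0.75,"dy":0,"dz":0,"ax":0,"ay":0,"az":0,"gripper":0},{"dx":-0.75,"dy":0,"dz":0,"ax":0,"ay":0,"az":0,"gripper":0},{"dx":-0.75,"dy":0,"dz":0,"ax":0,"ay":0,"az":0,"gripper":0},{"dx":-0.75,"dy":0,"dz":0,"ax":0,"ay":0,"az":0,"gripper":0}
above knob [ 438.80361607 -121.81372625  396.5       ] [-0.35  0.01  1.44  0.    1.69 -0.61]
above knob [ 438.80361607 -121.81372625  396.5       ] [-0.35  0.01  1.44  0.    1.69  2.53]
```

View pics/s4.png

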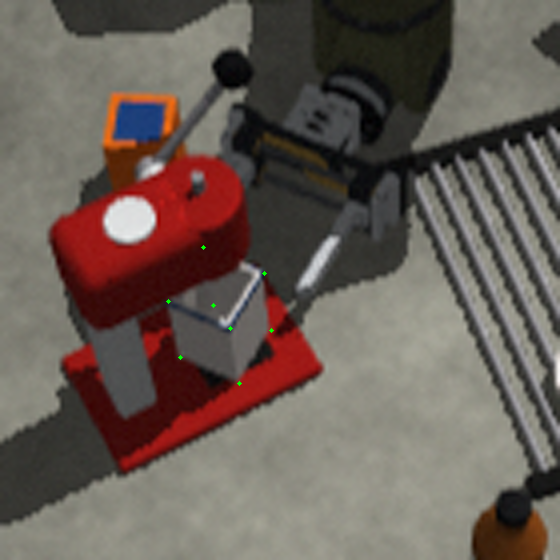

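The beaker stands right way up on the pad under the raised whisk, with corners at (222,325), (267,272) and (233,378), within a few mm of the prediction. The lever is still up, with its knob at (232,70). The fingers would rise past the knob here, so I'll first back off along the mixer's front.

Run:
```python
from kin import *
s=st();q=np.array(s["joints"]);M=[503.4,-163.8,-1.3085]
T=rot(-25,0,flip=1)
for X,Y,az in ((-140,20,-25),(-150,40,-25),(-130,40,-20)):
    T=rot(az,0,flip=1);t=place(M,[[X,Y,70]])[0]
    q1,c=near(t,T,q);t2=t+[0,0,200];q2,c2=near(t2,T,q1);print(X,Y,az,t,np.round(q1,2),round(c,3),np.round(q2,2),round(c2,3))
T=rot(-25,0,flip=1);t=place(M,[[-140,20,70]])[0]
p,r=plan([(t,T,6)],s,g=0)
q2,c=near(t+[0,0,150],T,q1);print(np.round(q2,2),c);plan([(t+[0,0,150],T,5)],start=(p,r),g=0)
k=place(M,[[-57.3,-51.5,327.5]])[0]+[0,0,69];Td=rot(-75,-90,flip=1)
qk,c=near(k,Td,[-.35,0,1.44,0,1.69,-.61])
qm=np.array([.3,-.1,1.9,1.8,1.5,.3]);print("mid",fk(qm,m)[0])
jplan(q2,qm,16);jplan(qm,qk,16,g=0.4)
```

```text
-140 20 -25 [486.41407909 -23.40242705  70.        ] [0.2  0.8  2.35 3.78 1.57 1.57] 0.0 [0.2  0.03 2.44 3.9  1.05 1.13] 0.0
-150 40 -25 [503.13703069  -8.55847576  70.        ] [0.24 0.79 2.3  3.82 1.54 1.54] 0.0 [0.24 0.08 2.39 3.94 1.06 1.1 ] 0.0
-130 40 -20 [508.32301108 -27.87441756  70.        ] [0.1  0.8  2.34 3.59 1.56 1.57] 0.0 [0.1  0.04 2.42 3.69 0.97 1.24] 0.0
{"dx":-0.03,"dy":0.38,"dz":-0.21,"ax":-0.28,"ay":0,"az":0,"gripper":0},{"dx":-0.04,"dy":0.4,"dz":-0.18,"ax":-0.29,"ay":0,"az":0,"gripper":0},{"dx":-0.03,"dy":0.4,"dz":-0.17,"ax":-0.28,"ay":0,"az":0,"gripper":0},{"dx":-0.03,"dy":0.41,"dz":-0.14,"ax":-0.28,"ay":0,"az":0,"gripper":0},{"dx":-0.04,"dy":0.42,"dz":-0.13,"ax":-0.29,"ay":0.01,"az":0,"gripper":0},{"dx":-0.03,"dy":0.42,"dz":-0.1,"ax":-0.28,"ay":0,"az":0.01,"gripper":0}
[0.2  0.21 2.45 3.84 1.19 1.27] 4.052466477415075e-25
{"dx":-0.75,"dy":0,"dz":0,"ax":0,"ay":0,"az":0,"gripper":0},{"dx":-0.75,"dy":0,"dz":0,"ax":0,"ay":0,"az":0,"gripper":0},{"dx":-0.75,"dy":0,"dz":0,"ax":0,"ay":0,"az":0,"gripper":0},{"dx":-0.75,"dy":0,"dz":-0.01,"ax":0,"ay":0,"az":0,"gripper":0
[... 2155 characters left out ...]
0.66,"az":-0.24,"gripper":0.4},{"dx":-0.91,"dy":0.12,"dz":-0.54,"ax":-0.02,"ay":-0.66,"az":-0.21,"gripper":0.4}
{"dx":-0.96,"dy":0.02,"dz":-0.52,"ax":0.02,"ay":-0.66,"az":-0.17,"gripper":0.4},{"dx":-1.01,"dy":-0.07,"dz":-0.49,"ax":0.08,"ay":-0.65,"az":-0.15,"gripper":0.4},{"dx":-1.05,"dy":-0.17,"dz":-0.47,"ax":0.13,"ay":-0.64,"az":-0.1,"gripper":0.4},{"dx":-1.07,"dy":-0.28,"dz":-0.43,"ax":0.19,"ay":-0.62,"az":-0.08,"gripper":0.4},{"dx":-1.08,"dy":-0.39,"dz":-0.39,"ax":0.24,"ay":-0.6,"az":-0.05,"gripper":0.4},{"dx":-1.07,"dy":-0.48,"dz":-0.33,"ax":0.29,"ay":-0.57,"az":-0.03,"gripper":0.4}
max 1.08 path [[322.0, 393.0, 538.0], [375.0, 322.0, 465.0], [428.0, 194.0, 405.0], [453.0, 21.0, 382.0]]
```

jog_arm([
  {"dx": -0.03, "dy": 0.38, "dz": -0.21, "ax": -0.28, "ay": 0, "az": 0, "gripper": 0},
  {"dx": -0.04, "dy": 0.4, "dz": -0.18, "ax": -0.29, "ay": 0, "az": 0, "gripper": 0},
  {"dx": -0.03, "dy": 0.4, "dz": -0.17, "ax": -0.28, "ay": 0, "az": 0, "gripper": 0},
  {"dx": -0.03, "dy": 0.41, "dz": -0.14, "ax": -0.28, "ay": 0, "az": 0, "gripper": 0},
  {"dx": -0.04, "dy": 0.42, "dz": -0.13, "ax": -0.29, "ay": 0, "az": 0, "gripper": 0},
  {"dx": -0.03, "dy": 0.42, "dz": -0.1, "ax": -0.28, "ay": 0, "az": 0, "gripper": 0},
])

```text
clock: 22.1
eef_pos: [486.9, -23.0, 70.2]
eef_rot: [-0.47, 1.569, -0.905]
wrist_force: [-1.0, -0.8, 0.5]
finger_gap: 94.1
finger_force: 0.0
```

jog_arm([
  {"dx": -0.75, "dy": 0, "dz": 0, "ax": 0, "ay": 0, "az": 0, "gripper": 0},
  {"dx": -0.75, "dy": 0, "dz": 0, "ax": 0, "ay": 0, "az": 0, "gripper": 0},
  {"dx": -0.75, "dy": 0, "dz": 0, "ax": 0, "ay": 0, "az": 0, "gripper": 0},
  {"dx": -0.75, "dy": 0, "dz": 0, "ax": 0, "ay": 0, "az": 0, "gripper": 0},
  {"dx": -0.75, "dy": 0, "dz": 0, "ax": 0, "ay": 0, "az": 0, "gripper": 0},
  {"dx": 0, "dy": 0, "dz": 0, "ax": 0, "ay": 0, "az": 0, "gripper": 0},
])

```text
clock: 22.85
eef_pos: [486.7, -23.5, 222.5]
eef_rot: [0.303, 1.565, -0.134]
wrist_force: [-0.2, 0.0, -0.6]
finger_gap: 94.1
finger_force: 0.0
```

Run:
```python
from kin import *
s=st();q=np.array(s["joints"]);M=[503.4,-163.8,-1.3085];print(np.round(q,2),s["eef_pos"])
jplan(q,np.array([.3,-.1,1.9,1.8,1.5,.3]),20)
```

```text
[0.2  0.21 2.45 3.83 1.19 1.27] [486.70930142 -23.53829954 222.5006306 ]
{"dx":-0.74,"dy":0.78,"dz":0.15,"ax":-0.5,"ay":-0.46,"az":-0.35,"gripper":0},{"dx":-0.78,"dy":0.71,"dz":0.18,"ax":-0.47,"ay":-0.5,"az":-0.36,"gripper":0},{"dx":-0.83,"dy":0.63,"dz":0.21,"ax":-0.44,"ay":-0.53,"az":-0.37,"gripper":0},{"dx":-0.86,"dy":0.55,"dz":0.22,"ax":-0.39,"ay":-0.55,"az":-0.38,"gripper":0},{"dx":-0.87,"dy":0.47,"dz":0.25,"ax":-0.36,"ay":-0.58,"az":-0.39,"gripper":0},{"dx":-0.89,"dy":0.38,"dz":0.26,"ax":-0.33,"ay":-0.6,"az":-0.4,"gripper":0},{"dx":-0.89,"dy":0.31,"dz":0.28,"ax":-0.29,"ay":-0.61,"az":-0.42,"gripper":0},{"dx":-0.87,"dy":0.23,"dz":0.29,"ax":-0.25,"ay":-0.62,"az":-0.43,"gripper":0},{"dx":-0.86,"dy":0.15,"dz":0.29,"ax":-0.22,"ay":-0.63,"az":-0.44,"gripper":0},{"dx":-0.83,"dy":0.09,"dz":0.3,"ax":-0.18,"ay":-0.64,"az":-0.46,"gripper":0}
{"dx":-0.8,"dy":0.02,"dz":0.3,"ax":-0.16,"ay":-0.64,"az":-0.48,"gripper":0},{"dx":-0.76,"dy":-0.03,"dz":0.3,"ax":-0.14,"ay":-0.63,"az":-0.48,"gripper":0},{"dx":-0.71,"dy":-0.08,"dz":0.29,"ax":-0.1,"ay":-0.64,"az":-0.5,"gripper":0},{"dx":-0.67,"dy":-0.13,"dz":0.28,"ax":-0.09,"ay":-0.63,"az":-0.52,"gripper":0},{"dx":-0.61,"dy":-0.16,"dz":0.27,"ax":-0.06,"ay":-0.63,"az":-0.52,"gripper":0},{"dx":-0.56,"dy":-0.18,"dz":0.25,"ax":-0.05,"ay":-0.62,"az":-0.53,"gripper":0},{"dx":-0.52,"dy":-0.2,"dz":0.22,"ax":-0.04,"ay":-0.62,"az":-0.54,"gripper":0},{"dx":-0.46,"dy":-0.22,"dz":0.2,"ax":-0.03,"ay":-0.61,"az":-0.55,"gripper":0},{"dx":-0.41,"dy":-0.22,"dz":0.17,"ax":-0.01,"ay":-0.6,"az":-0.55,"gripper":0},{"dx":-0.38,"dy":-0.22,"dz":0.13,"ax":-0.01,"ay":-0.6,"az":-0.55,"gripper":0}
max 0.89 path [[505.0, 2.0, 252.0], [540.0, 114.0, 372.0], [515.0, 224.0, 475.0], [448.0, 317.0, 541.0], [366.0, 379.0, 563.0]]
```

jog_arm([
  {"dx": -0.74, "dy": 0.78, "dz": 0.15, "ax": -0.5, "ay": -0.46, "az": -0.35, "gripper": 0},
  {"dx": -0.78, "dy": 0.71, "dz": 0.18, "ax": -0.47, "ay": -0.5, "az": -0.36, "gripper": 0},
  {"dx": -0.83, "dy": 0.63, "dz": 0.21, "ax": -0.44, "ay": -0.53, "az": -0.37, "gripper": 0},
  {"dx": -0.86, "dy": 0.55, "dz": 0.22, "ax": -0.39, "ay": -0.55, "az": -0.38, "gripper": 0},
  {"dx": -0.87, "dy": 0.47, "dz": 0.25, "ax": -0.36, "ay": -0.58, "az": -0.39, "gripper": 0},
  {"dx": -0.89, "dy": 0.38, "dz": 0.26, "ax": -0.33, "ay": -0.6, "az": -0.4, "gripper": 0},
  {"dx": -0.89, "dy": 0.31, "dz": 0.28, "ax": -0.29, "ay": -0.61, "az": -0.42, "gripper": 0},
  {"dx": -0.87, "dy": 0.23, "dz": 0.29, "ax": -0.25, "ay": -0.62, "az": -0.43, "gripper": 0},
  {"dx": -0.86, "dy": 0.15, "dz": 0.29, "ax": -0.22, "ay": -0.63, "az": -0.44, "gripper": 0},
  {"dx": -0.83, "dy": 0.09, "dz": 0.3, "ax": -0.18, "ay": -0.64, "az": -0.46, "gripper": 0},
])

```text
clock: 24.1
eef_pos: [502.5, 250.5, 491.3]
eef_rot: [-0.884, 0.371, -0.633]
wrist_force: [0.9, 0.4, -0.0]
finger_gap: 94.2
finger_force: 0.0
```

jog_arm([
  {"dx": -0.8, "dy": 0.02, "dz": 0.3, "ax": -0.16, "ay": -0.64, "az": -0.48, "gripper": 0},
  {"dx": -0.76, "dy": -0.03, "dz": 0.3, "ax": -0.14, "ay": -0.63, "az": -0.48, "gripper": 0},
  {"dx": -0.71, "dy": -0.08, "dz": 0.29, "ax": -0.1, "ay": -0.64, "az": -0.5, "gripper": 0},
  {"dx": -0.67, "dy": -0.13, "dz": 0.28, "ax": -0.09, "ay": -0.63, "az": -0.52, "gripper": 0},
  {"dx": -0.61, "dy": -0.16, "dz": 0.27, "ax": -0.06, "ay": -0.63, "az": -0.52, "gripper": 0},
  {"dx": -0.56, "dy": -0.18, "dz": 0.25, "ax": -0.05, "ay": -0.62, "az": -0.53, "gripper": 0},
  {"dx": -0.52, "dy": -0.2, "dz": 0.22, "ax": -0.04, "ay": -0.62, "az": -0.54, "gripper": 0},
  {"dx": -0.46, "dy": -0.22, "dz": 0.2, "ax": -0.03, "ay": -0.61, "az": -0.55, "gripper": 0},
  {"dx": -0.41, "dy": -0.22, "dz": 0.17, "ax": -0.01, "ay": -0.6, "az": -0.55, "gripper": 0},
  {"dx": -0.38, "dy": -0.22, "dz": 0.13, "ax": -0.01, "ay": -0.6, "az": -0.55, "gripper": 0},
])

```text
clock: 25.35
eef_pos: [312.7, 401.9, 551.6]
eef_rot: [-1.2, -0.983, -0.136]
wrist_force: [-0.6, -0.3, 0.2]
finger_gap: 94.3
finger_force: 0.0
```

Run:
```python
from kin import *
s=st();q=np.array(s["joints"]);M=[503.4,-163.8,-1.3085];print(np.round(q,2),s["eef_pos"])
k=place(M,[[-57.3,-51.5,327.5]])[0]+[0,0,64];Td=rot(-75,-90,flip=1)
qk,c=near(k,Td,[-.35,0,1.44,0,1.69,-.61]);jplan(q,qk,20,g=0.4)
```

```text
[ 0.3  -0.09  1.9   1.8   1.5   0.3 ] [312.68250175 401.89285095 551.61633406]
{"dx":-0.16,"dy":0.3,"dz":-0.28,"ax":-0.23,"ay":-0.42,"az":-0.42,"gripper":0.4},{"dx":-0.21,"dy":0.32,"dz":-0.3,"ax":-0.23,"ay":-0.42,"az":-0.4,"gripper":0.4},{"dx":-0.25,"dy":0.32,"dz":-0.34,"ax":-0.21,"ay":-0.45,"az":-0.39,"gripper":0.4},{"dx":-0.3,"dy":0.33,"dz":-0.36,"ax":-0.21,"ay":-0.45,"az":-0.36,"gripper":0.4},{"dx":-0.35,"dy":0.32,"dz":-0.38,"ax":-0.19,"ay":-0.47,"az":-0.34,"gripper":0.4},{"dx":-0.4,"dy":0.31,"dz":-0.39,"ax":-0.18,"ay":-0.48,"az":-0.32,"gripper":0.4},{"dx":-0.46,"dy":0.29,"dz":-0.41,"ax":-0.15,"ay":-0.49,"az":-0.29,"gripper":0.4},{"dx":-0.52,"dy":0.27,"dz":-0.42,"ax":-0.14,"ay":-0.5,"az":-0.27,"gripper":0.4},{"dx":-0.57,"dy":0.24,"dz":-0.43,"ax":-0.12,"ay":-0.51,"az":-0.25,"gripper":0.4},{"dx":-0.62,"dy":0.2,"dz":-0.43,"ax":-0.08,"ay":-0.52,"az":-0.22,"gripper":0.4}
{"dx":-0.67,"dy":0.16,"dz":-0.43,"ax":-0.07,"ay":-0.52,"az":-0.2,"gripper":0.4},{"dx":-0.72,"dy":0.11,"dz":-0.42,"ax":-0.03,"ay":-0.52,"az":-0.18,"gripper":0.4},{"dx":-0.75,"dy":0.05,"dz":-0.42,"ax":0,"ay":-0.53,"az":-0.16,"gripper":0.4},{"dx":-0.79,"dy":0,"dz":-0.4,"ax":0.03,"ay":-0.53,"az":-0.13,"gripper":0.4},{"dx":-0.82,"dy":-0.07,"dz":-0.38,"ax":0.06,"ay":-0.52,"az":-0.11,"gripper":0.4},{"dx":-0.84,"dy":-0.13,"dz":-0.36,"ax":0.1,"ay":-0.51,"az":-0.1,"gripper":0.4},{"dx":-0.85,"dy":-0.2,"dz":-0.35,"ax":0.13,"ay":-0.5,"az":-0.07,"gripper":0.4},{"dx":-0.87,"dy":-0.26,"dz":-0.31,"ax":0.17,"ay":-0.49,"az":-0.06,"gripper":0.4},{"dx":-0.86,"dy":-0.33,"dz":-0.29,"ax":0.21,"ay":-0.48,"az":-0.04,"gripper":0.4},{"dx":-0.86,"dy":-0.4,"dz":-0.25,"ax":0.23,"ay":-0.45,"az":-0.02,"gripper":0.4}
max 0.87 path [[321.0, 395.0, 538.0], [362.0, 345.0, 479.0], [407.0, 258.0, 424.0], [442.0, 137.0, 388.0], [452.0, -8.0, 378.0]]
```

jog_arm([
  {"dx": -0.16, "dy": 0.3, "dz": -0.28, "ax": -0.23, "ay": -0.42, "az": -0.42, "gripper": 0.4},
  {"dx": -0.21, "dy": 0.32, "dz": -0.3, "ax": -0.23, "ay": -0.42, "az": -0.4, "gripper": 0.4},
  {"dx": -0.25, "dy": 0.32, "dz": -0.34, "ax": -0.21, "ay": -0.45, "az": -0.39, "gripper": 0.4},
  {"dx": -0.3, "dy": 0.33, "dz": -0.36, "ax": -0.21, "ay": -0.45, "az": -0.36, "gripper": 0.4},
  {"dx": -0.35, "dy": 0.32, "dz": -0.38, "ax": -0.19, "ay": -0.47, "az": -0.34, "gripper": 0.4},
  {"dx": -0.4, "dy": 0.31, "dz": -0.39, "ax": -0.18, "ay": -0.48, "az": -0.32, "gripper": 0.4},
  {"dx": -0.46, "dy": 0.29, "dz": -0.41, "ax": -0.15, "ay": -0.49, "az": -0.29, "gripper": 0.4},
  {"dx": -0.52, "dy": 0.27, "dz": -0.42, "ax": -0.14, "ay": -0.5, "az": -0.27, "gripper": 0.4},
  {"dx": -0.57, "dy": 0.24, "dz": -0.43, "ax": -0.12, "ay": -0.51, "az": -0.25, "gripper": 0.4},
  {"dx": -0.62, "dy": 0.2, "dz": -0.43, "ax": -0.08, "ay": -0.52, "az": -0.22, "gripper": 0.4},
])

```text
clock: 26.6
eef_pos: [416.9, 230.0, 412.3]
eef_rot: [3.073, -0.9, 1.71]
wrist_force: [0.5, 0.1, -0.7]
finger_gap: 56.2
finger_force: 0.0
```

jog_arm([
  {"dx": -0.67, "dy": 0.16, "dz": -0.43, "ax": -0.07, "ay": -0.52, "az": -0.2, "gripper": 0.4},
  {"dx": -0.72, "dy": 0.11, "dz": -0.42, "ax": -0.03, "ay": -0.52, "az": -0.18, "gripper": 0.4},
  {"dx": -0.75, "dy": 0.05, "dz": -0.42, "ax": 0, "ay": -0.53, "az": -0.16, "gripper": 0.4},
  {"dx": -0.79, "dy": 0, "dz": -0.4, "ax": 0.03, "ay": -0.53, "az": -0.13, "gripper": 0.4},
  {"dx": -0.82, "dy": -0.07, "dz": -0.38, "ax": 0.06, "ay": -0.52, "az": -0.11, "gripper": 0.4},
  {"dx": -0.84, "dy": -0.13, "dz": -0.36, "ax": 0.1, "ay": -0.51, "az": -0.1, "gripper": 0.4},
  {"dx": -0.85, "dy": -0.2, "dz": -0.35, "ax": 0.13, "ay": -0.5, "az": -0.07, "gripper": 0.4},
])

```text
clock: 27.48
eef_pos: [451.1, -9.0, 376.3]
eef_rot: [3.04, -0.252, 1.821]
wrist_force: [0.0, -0.6, 0.2]
finger_gap: 56.5
finger_force: 0.0
```

Run:
```python
from kin import *
s=st();q=np.array(s["joints"]);M=[503.4,-163.8,-1.3085];print(np.round(q,2),s["eef_pos"])
k=place(M,[[-57.3,-51.5,327.5]])[0];Td=rot(-75,-90,flip=1)
p,r=plan([(k+[0,0,64],Td,5)],s);plan([(k-[0,0,11],Td,4)],start=(p,r))
```

```text
[-0.26 -0.    1.52  0.27  1.66 -0.48] [451.14616783  -9.04323202 376.2603125 ]
{"dx":-0.5,"dy":-0.18,"dz":-0.23,"ax":0.12,"ay":-0.29,"az":-0.03,"gripper":0.4},{"dx":-0.5,"dy":-0.18,"dz":-0.19,"ax":0.11,"ay":-0.29,"az":-0.03,"gripper":0.4},{"dx":-0.51,"dy":-0.19,"dz":-0.17,"ax":0.12,"ay":-0.28,"az":-0.02,"gripper":0.4},{"dx":-0.52,"dy":-0.2,"dz":-0.14,"ax":0.12,"ay":-0.29,"az":-0.03,"gripper":0.4},{"dx":-0.53,"dy":-0.2,"dz":-0.1,"ax":0.12,"ay":-0.29,"az":-0.03,"gripper":0.4}
{"dx":0,"dy":0,"dz":0.47,"ax":0,"ay":0,"az":0,"gripper":0.4},{"dx":0,"dy":0,"dz":0.47,"ax":0,"ay":0,"az":0,"gripper":0.4},{"dx":0,"dy":0,"dz":0.46,"ax":0,"ay":0,"az":0,"gripper":0.4},{"dx":0,"dy":0,"dz":0.47,"ax":0,"ay":0,"az":0,"gripper":0.4}
```

jog_arm([
  {"dx": -0.5, "dy": -0.18, "dz": -0.23, "ax": 0.12, "ay": -0.29, "az": -0.03, "gripper": 0.4},
  {"dx": -0.5, "dy": -0.18, "dz": -0.19, "ax": 0.11, "ay": -0.29, "az": -0.03, "gripper": 0.4},
  {"dx": -0.51, "dy": -0.19, "dz": -0.17, "ax": 0.12, "ay": -0.28, "az": -0.02, "gripper": 0.4},
  {"dx": -0.52, "dy": -0.2, "dz": -0.14, "ax": 0.12, "ay": -0.29, "az": -0.03, "gripper": 0.4},
  {"dx": -0.53, "dy": -0.2, "dz": -0.1, "ax": 0.12, "ay": -0.29, "az": -0.03, "gripper": 0.4},
  {"dx": 0, "dy": 0, "dz": 0, "ax": 0, "ay": 0, "az": 0, "gripper": 0.4},
])

```text
clock: 28.22
eef_pos: [438.9, -120.9, 391.4]
eef_rot: [3.14, -0.003, 1.832]
wrist_force: [-0.3, 0.3, -0.4]
finger_gap: 56.3
finger_force: 0.0
```

Run:
```python
from kin import *
s=st();q=np.array(s["joints"]);M=[503.4,-163.8,-1.3085];print(np.round(q,2),s["eef_pos"])
k=place(M,[[-57.3,-51.5,327.5]])[0];Td=rot(-75,-90,flip=1)
plan([(k-[0,0,11],Td,4)],s)
```

```text
[-0.35  0.01  1.45  0.    1.68 -0.61] [ 438.92370045 -120.92958419  391.37034428]
{"dx":-0.01,"dy":0,"dz":0.47,"ax":0,"ay":0,"az":0,"gripper":0.4},{"dx":0,"dy":-0.01,"dz":0.47,"ax":0.01,"ay":-0.01,"az":0,"gripper":0.4},{"dx":-0.01,"dy":0,"dz":0.46,"ax":0,"ay":0,"az":0,"gripper":0.4},{"dx":0,"dy":0,"dz":0.47,"ax":0,"ay":-0.01,"az":-0.01,"gripper":0.4}
```

jog_arm([
  {"dx": 0, "dy": 0, "dz": 0.47, "ax": 0, "ay": 0, "az": 0, "gripper": 0.4},
  {"dx": -0.01, "dy": 0, "dz": 0.47, "ax": 0, "ay": 0, "az": 0, "gripper": 0.4},
  {"dx": 0, "dy": 0, "dz": 0.46, "ax": 0, "ay": 0, "az": 0, "gripper": 0.4},
  {"dx": 0, "dy": 0, "dz": 0.47, "ax": 0, "ay": 0, "az": 0, "gripper": 0.4},
  {"dx": 0, "dy": 0, "dz": 0, "ax": 0, "ay": 0, "az": 0, "gripper": 1},
  {"dx": 0, "dy": 0, "dz": 0, "ax": 0, "ay": 0, "az": 0, "gripper": 1},
  {"dx": 0, "dy": 0, "dz": 0, "ax": 0, "ay": 0, "az": 0, "gripper": 1},
  {"dx": 0, "dy": 0, "dz": 0, "ax": 0, "ay": 0, "az": 0, "gripper": 1},
], squeeze=30)

```text
clock: 29.22
eef_pos: [438.7, -120.9, 318.2]
eef_rot: [3.138, -0.001, 1.833]
wrist_force: [-5.5, 2.2, 5.9]
finger_gap: 22.1
finger_force: 30.0
```

Run:
```python
from kin import *
from cell import cams
import cv2
s=st();M=[503.4,-163.8,-1.3085];print(s["eef_pos"],s["finger_gap"],s["finger_force"],s["wrist_force"])
g=np.array(s["eef_pos"])+[0,0,11]
k=place([0,0,-M[2]],[g-[M[0],M[1],0]])[0]
th0=np.arctan2(k[2]-235,20-k[0]);rr=np.hypot(k[2]-235,20-k[0]);print(k,th0,rr)
# grip offset angle: lever is ~1.2 here
way=[(place(M,[[20-rr*np.cos(t),k[1],235+rr*np.sin(t)]])[0]-[0,0,11],None,1) for t in np.linspace(th0,th0-1.2,15)[1:]]
plan(way,s,g=1)
im=cams.camera("scene")["image"][:,:,::-1];cv2.imwrite("pics/s5.png",cv2.resize(im[150:290,180:320],None,fx=4,fy=4,interpolation=cv2.INTER_CUBIC))
```

```text
[ 438.73525675 -120.90378128  318.22295308] 22.050201901769505 29.998521208763123 [-5.509967    2.2182401   5.89631344]
[-58.19654771 -51.33007339 329.22295308] 0.8780819291886148 122.44453831197109
{"dx":0.19,"dy":0,"dz":0.18,"ax":0,"ay":0,"az":0,"gripper":1}
{"dx":0.18,"dy":0,"dz":0.19,"ax":0,"ay":0,"az":0,"gripper":1}
{"dx":0.16,"dy":0,"dz":0.21,"ax":0,"ay":0,"az":0,"gripper":1}
{"dx":0.15,"dy":0,"dz":0.22,"ax":0,"ay":0,"az":0,"gripper":1}
{"dx":0.12,"dy":0,"dz":0.23,"ax":0,"ay":0,"az":0,"gripper":1}
{"dx":0.1,"dy":0,"dz":0.24,"ax":0,"ay":0,"az":0,"gripper":1}
{"dx":0.09,"dy":-0.01,"dz":0.25,"ax":0,"ay":0,"az":0,"gripper":1}
{"dx":0.06,"dy":0,"dz":0.25,"ax":0,"ay":0,"az":0,"gripper":1}
{"dx":0.04,"dy":0,"dz":0.26,"ax":0,"ay":0,"az":0,"gripper":1}
{"dx":0.01,"dy":0,"dz":0.26,"ax":0,"ay":0,"az":0,"gripper":1}
{"dx":0,"dy":0,"dz":0.27,"ax":0,"ay":0,"az":0,"gripper":1}
{"dx":-0.03,"dy":0,"dz":0.26,"ax":0,"ay":0,"az":0,"gripper":1}
{"dx":-0.05,"dy":0,"dz":0.25,"ax":0,"ay":0,"az":0,"gripper":1}
{"dx":-0.08,"dy":0,"dz":0.26,"ax":0,"ay":0,"az":0,"gripper":1}
```

View pics/s5.png

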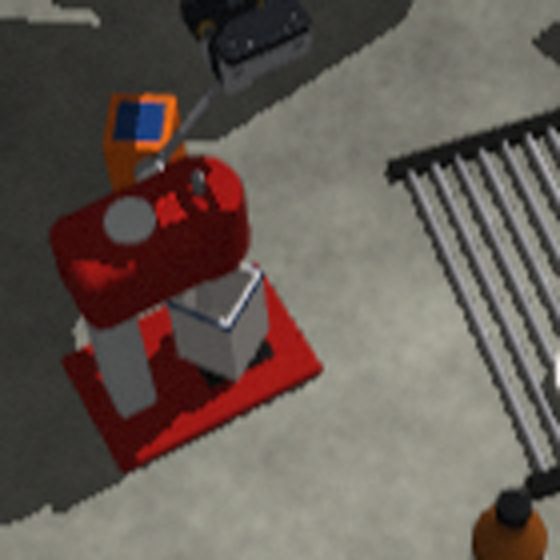

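The beaker stands upright on the pad with its mouth clear. Check its centring by fitting the visible corners.

Run:
```python
from h import *
S=np.load("pics/scene0.npy",allow_pickle=True).item()
uv=np.array([(222,327),(266,270),(172,303),(233,380),(268,338),(178,350)])/4+[180,150]-.375
# front(+x world), right(+y), left(-y)
L=[[30,-30,115],[30,30,115],[-30,-30,115],[30,-30,15],[30,30,15],[-30,-30,15]]
for y0 in (.3,.6,.9): 
    p,r=fit([(S,L,uv)],[503,-164,y0]);print(p,np.abs(r).max().round(1),np.hypot(p[0]-503.4,p[1]+163.8))
G=[[-65,-65,15],[-65,65,15],[135,65,15],[135,-65,15]]
s=lambda *a:np.array(a)/5+[185,160]-.4
p2,_=fit([(S,G+[[33,-33,15],[-33,-33,15],[-33,33,15],[33,33,15]],s((293,280),(378,410),(128,540),(52,405),(200,362),(275,330),(317,388),(238,433)))],[503,-164,-1.3]);print("mixer scene-only",p2,np.hypot(*(p2-p)[:2]))
```

```text
[ 500.83737236 -164.5026723     0.75052718] 1.9 2.6572182412945895
[ 500.83737516 -164.50266273    0.75052659] 1.9 2.6572130094371165
[ 500.8373731  -164.50266982    0.75052703] 1.9 2.6572168699372107
mixer scene-only [ 503.99652009 -164.42754207   -1.3032205 ] 3.160040168570321
```

It is centred to about 3 mm. Lower the lever along its arc.

jog_arm([
  {"dx": 0.19, "dy": 0, "dz": 0.18, "ax": 0, "ay": 0, "az": 0, "gripper": 1},
  {"dx": 0.18, "dy": 0, "dz": 0.19, "ax": 0, "ay": 0, "az": 0, "gripper": 1},
  {"dx": 0.16, "dy": 0, "dz": 0.21, "ax": 0, "ay": 0, "az": 0, "gripper": 1},
  {"dx": 0.15, "dy": 0, "dz": 0.22, "ax": 0, "ay": 0, "az": 0, "gripper": 1},
  {"dx": 0.12, "dy": 0, "dz": 0.23, "ax": 0, "ay": 0, "az": 0, "gripper": 1},
  {"dx": 0.1, "dy": 0, "dz": 0.24, "ax": 0, "ay": 0, "az": 0, "gripper": 1},
  {"dx": 0.09, "dy": 0, "dz": 0.25, "ax": 0, "ay": 0, "az": 0, "gripper": 1},
])

```text
clock: 30.15
eef_pos: [428.9, -82.9, 257.4]
eef_rot: [3.138, 0.0, 1.833]
wrist_force: [-5.3, -6.0, 3.4]
finger_gap: 21.8
finger_force: 30.0
```

jog_arm([
  {"dx": 0.06, "dy": 0, "dz": 0.25, "ax": 0, "ay": 0, "az": 0, "gripper": 1},
  {"dx": 0.04, "dy": 0, "dz": 0.26, "ax": 0, "ay": 0, "az": 0, "gripper": 1},
  {"dx": 0.01, "dy": 0, "dz": 0.26, "ax": 0, "ay": 0, "az": 0, "gripper": 1},
  {"dx": 0, "dy": 0, "dz": 0.27, "ax": 0, "ay": 0, "az": 0, "gripper": 1},
  {"dx": -0.03, "dy": 0, "dz": 0.26, "ax": 0, "ay": 0, "az": 0, "gripper": 1},
  {"dx": -0.05, "dy": 0, "dz": 0.25, "ax": 0, "ay": 0, "az": 0, "gripper": 1},
  {"dx": 0, "dy": 0, "dz": 0, "ax": 0, "ay": 0, "az": 0, "gripper": 1},
])

```text
clock: 31.02
eef_pos: [428.6, -81.6, 194.6]
eef_rot: [3.139, -0.001, 1.833]
wrist_force: [-6.0, -4.3, -1.8]
finger_gap: 21.5
finger_force: 30.0
```

Run:
```python
from kin import *
s=st();M=[503.4,-163.8,-1.3085];print(s["eef_pos"],s["wrist_force"])
g=np.array(s["eef_pos"])+[0,0,11];k=place([0,0,-M[2]],[g-[M[0],M[1],0]])[0]
print(k,np.arctan2(k[2]-235,20-k[0])-.878+1.2,np.hypot(k[2]-235,20-k[0]))
```

```text
[428.580363   -81.58188413 194.60589078] [-5.99301367 -4.34222446 -1.82215784]
[-98.80667553 -50.94151086 205.60589078] 0.0794592787615731 122.38888759838578
```

jog_arm([
  {"dx": -0.08, "dy": 0, "dz": 0.22, "ax": 0, "ay": 0, "az": 0, "gripper": 1},
  {"dx": 0, "dy": 0, "dz": 0, "ax": 0, "ay": 0, "az": 0, "gripper": 1},
])

```text
clock: 31.28
eef_pos: [429.5, -84.4, 187.6]
eef_rot: [3.138, -0.001, 1.833]
wrist_force: [-15.0, 0.3, 19.0]
finger_gap: 21.9
finger_force: 30.0
```

jog_arm([
  {"dx": -0.02, "dy": 0, "dz": 0.1, "ax": 0, "ay": 0, "az": 0, "gripper": 1},
  {"dx": 0, "dy": 0, "dz": 0, "ax": 0, "ay": 0, "az": 0, "gripper": 1},
])

```text
clock: 31.52
eef_pos: [429.9, -85.5, 185.2]
eef_rot: [3.137, 0.0, 1.833]
wrist_force: [-23.3, -0.6, 36.9]
finger_gap: 21.8
finger_force: 30.0
```

The upward force is rising with almost no travel, so the lever is on its stop. Release and lift off.

jog_arm([
  {"dx": 0, "dy": 0, "dz": 0, "ax": 0, "ay": 0, "az": 0, "gripper": 0.4},
  {"dx": 0, "dy": 0, "dz": 0, "ax": 0, "ay": 0, "az": 0, "gripper": 0.4},
  {"dx": 0, "dy": 0, "dz": 0, "ax": 0, "ay": 0, "az": 0, "gripper": 0.4},
  {"dx": 0.03, "dy": 0, "dz": -0.3, "ax": 0, "ay": 0, "az": 0, "gripper": 0.4},
  {"dx": 0, "dy": 0, "dz": -0.6, "ax": 0, "ay": 0, "az": 0, "gripper": 0.4},
  {"dx": 0, "dy": 0, "dz": -0.8, "ax": 0, "ay": 0, "az": 0, "gripper": 0.4},
  {"dx": 0, "dy": 0, "dz": -0.8, "ax": 0, "ay": 0, "az": 0, "gripper": 0.4},
  {"dx": 0, "dy": 0, "dz": -0.6, "ax": 0, "ay": 0, "az": 0, "gripper": 0.4},
  {"dx": 0, "dy": 0, "dz": 0, "ax": 0, "ay": 0, "az": 0, "gripper": 0.4},
])

```text
clock: 32.65
eef_pos: [430.0, -84.1, 308.0]
eef_rot: [3.133, 0.0, 1.833]
wrist_force: [0.6, -0.3, 0.1]
finger_gap: 56.4
finger_force: 0.0
```

Run:
```python
from kin import *
from cell import cams
import cv2
st()
M=[503.4,-163.8,-1.3085]
c=cams.camera("wrist");W1=np.load("pics/w1.npy",allow_pickle=True).item()
# dark knob blob centroid near its predicted place for lever angles, in wrist view
im=cv2.cvtColor(c["image"],cv2.COLOR_RGB2GRAY)
for t in (0,.05,.1,.2):
    k=place(M,[[20-115*np.cos(.36-t),-52,235-115*np.sin(.36-t)]]);print(t,proj(c,k)[0])
u=proj(c,place(M,[[-90,-52,200]]))[0].astype(int);w=im[u[1]-30:u[1]+30,u[0]-25:u[0]+25]<45
n,l,stt,cen=cv2.connectedComponentsWithStats(w.astype(np.uint8))
for i in range(1,n):
    if stt[i,4]>60: print(stt[i],cen[i]+u-[25,30])
# beaker in scene, compare with before lowering
a=cams.camera("scene")["image"];cv2.imwrite("pics/s6.png",a[:,:,::-1])
b=cv2.imread("pics/s5.png");b=cv2.resize(b,(140,140),interpolation=cv2.INTER_AREA)[:,:,::-1]
A=a[150:290,180:320]
def white(x): 
    y=x[60:100,40:72].astype(int);q=(y.min(2)>110)&(y.max(2)-y.min(2)<40);yy,xx=np.nonzero(q);return q.sum(),xx.mean()+40,yy.mean()+60,xx.max()+40,yy.max()+60
print(white(A),white(b))
```

```text
0 [273.2702151  221.63295597]
0.05 [273.29165158 221.45111681]
0.1 [273.31457646 221.5740266 ]
0.2 [273.36501549 222.80778824]
[ 15  17  21  10 158] [273.51898734 210.51265823]
[ 15  33  21  11 166] [272.84337349 228.39156627]
(np.int64(128), np.float64(65.765625), np.float64(67.34375), np.int64(71), np.int64(99)) (np.int64(135), np.float64(65.42962962962963), np.float64(67.73333333333333), np.int64(71), np.int64(99))
```

The measured arc angle puts the lever at about 0 rad, on its stop. The beaker hasn't moved and the gripper is clear.

```bash
python3 -c "
from cell import job
print(job.sign_off())"
```

```text
the job is handed in; nothing more can be done
None
```

I've handed the job in, but the hand-in returned no verdict. By my measurements the beaker stands right way up about 3 mm off the pad's centre, the lever is fully down with the whisk inside it, and the gripper is clear, at about 33 s of the 72 s allowed.

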